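# Shim a leaning bead cabinet level and open it for restocking

## Task

The bead cabinet has lost the pads of its two right-hand feet and leans. First stand every jar that is on top of it upright in the empty wooden tray; then lever its right-hand end up with the pry bar over the fulcrum block, slip one shim under each right-hand foot and take the bar out again, so that the cabinet stands level on the shims. Only then swing its door wide open for restocking; at the end the bar lies lengthwise on the black rubber mat with the block on the mat too, and the other things on the bench stay where they are.

Things in the scene. Friction and masses are not known exactly. Their poses are not given: they have to be found in the camera images.
- cabinet: dark wooden cabinet, loose, 3.2 kg, 190 deep (x), 300 wide (y), 202 mm high, drawers left, door right. Origin on the ground under its middle; front to -x, left +y; bottom board's underside at z 30 mm. Feet 30 x 30 mm at x -70 and +70: left ones (y +130) 30 mm high, right ones (y -130) only 22, bottoms at z 8: it leans 0.031 rad to the right at the start, and is level on 8 mm shims
- foot_front (a point): centre of the underside of the cabinet's front right-hand foot (cabinet x -70, y -130, z 8 mm); axes as the cabinet
- foot_back (a point): centre of the underside of the back right-hand foot (cabinet x +70, y -130, z 8 mm)
- side_mid (a point): middle of the lower edge of the cabinet's right-hand side (cabinet x 0, y -150, z 30 mm), midway between the right feet: the place to pry. At the start it is 22 mm above the bench
- door (a joint): door angle in rad: 0 shut, grows as it opens, to 1.75. The door (144 wide, 152 high, 14 mm thick) hangs on an upright hinge at the cabinet's middle; its right-hand edge swings out to the front and left (clockwise seen from above); it stays where it is left, 0.04 N m of friction
- door_handle (a point): middle of the door's handle, a level bar 60 mm long and 11 mm thick, 35 mm out from the door's face, near its upper right corner, 32 mm below the cabinet's top. Axes are the door's: y along the handle, x into the door
- door_hinge (a point): point on the door's hinge line at the handle's height; the handle is 49 mm before it (door -x) and 108 mm beside it (door -y)
- tray: empty shallow wooden tray, fixed, 125 (x) by 200 (y) mm outside, 26 high, walls and floor about 6 mm thick; origin at the centre of its underside
- mat: flat black rubber mat, fixed, 150 (x) by 360 (y) by 2 mm thick; origin at the centre of its underside
- bar_grip (a point): balance point of the steel pry bar (380 mm, 0.95 kg), half-way up its shaft; x along the bar to the blade. Shaft 24 wide, 16 thick, from x -172 to +148 mm; blade 28 wide, 5 thick, flush with the flat underside (z -8), on to x +208. Pivoted on the block 50 mm from the blade's end, blade 16 mm under the cabinet, its own weight keeps the cabinet raised when the free end lies on the bench
- bar_toe (a point): end of the bar's blade, half-way up its thickness (208 mm in front of bar_grip, 5.5 mm lower)
- block_center (a point): centre of the wooden fulcrum block, 44 (x) by 50 (y) mm, 27 high with a rounded ridge (6 mm radius) along y on top; this point is 12 mm above its underside
- shim0_center (a point): centre of a plywood shim, a flat strip 30 (x) by 130 (y) by 8 mm thick; either shim serves either foot
- shim1_center (a point): centre of the other, equal shim
- jar0_center (a point): centre (25 mm above its underside) of a lidded round jar of beads, 44 mm across, 50 high, 0.16 kg, on the cabinet's top at the start; one to three such jars are present
- jar1_center (a point): centre (25 mm above its underside) of a lidded round jar of beads, 44 mm across, 50 high, 0.16 kg, on the cabinet's top at the start; one to three such jars are present
- jar2_center (a point): centre (25 mm above its underside) of a lidded round jar of beads, 44 mm across, 50 high, 0.16 kg, on the cabinet's top at the start; one to three such jars are present
- spool_a_center (a point): bystander: thread spool standing on the bench, 28 mm across, 30 high; leave it
- spool_b_center (a point): bystander: another such spool
- scissors: bystander: scissors lying on the bench, 130 mm long; origin on the ground near its pivot
Mind the look-alikes: they are no part of the job. What is shaped like the part that bears shim0_center but grey or pink is not meant.

How it is judged:
By the outcome, as a careful person would: the job done as asked, in the order asked, and still so for the second after the job is handed in, with the robot touching nothing.
Of jar0, jar1, jar2 only 1 to 3 are there at a start; the rules pass over those that are not, and their reading is None.
At some moment in a run one of jar0, jar1, jar2 may be knocked a few centimetres aside while the robot is not near it.
It also fails if it takes over 210 s, if anything falls off the work surface, if the arm or the gripper's body presses on something with over 40 N, if the wrist force passes 120 N, or if a joint passes its speed limit or range.

## Robot

A 6-joint arm with a two-finger parallel gripper is mounted at the origin on the work surface. World frame = base frame: x ahead of the robot, y to its left, z up, the work surface at z = 0. Lengths are in m, angles in rad, forces in N, time in s.
With the tool pointing down it reaches from about 0.375 to 0.9 m from the base axis. Payload 3.1 kg.
Tool frame: the origin (TCP) lies between the finger pads; the fingertips stand 19 mm ahead of it and the grasp point (between the pads) is the TCP; z points along the fingers, y is the direction in which the jaws open and shut (so a half turn about z gives the same grasp; the last joint's range is limited). The gripper opens to 85 mm and grips with 20 to 120 N. Pads are 22 mm wide; open, the fingers measure 114 mm over their backs; the gripper's body (76 mm by 85 mm) begins 54 mm behind the grasp point. The pads swing forward as they close: fully open they stand 13 mm farther back than shut.
Start: joints at [-1.478, 0.527, 1.433, -0, 1.181, -0.178], TCP at [0.168, -0.602, 0.25] pointing down, gripper open.
Joint ranges: [-3.08, 3.08], [-0.75, 2.2], [0.22, 2.44], [-1.43, 4.57], [0, 2.65], [-2.85, 2.85]. Speed limits (rad/s): [2.79, 2.79, 3.14, 3.14, 3.14, 3.14].

## Interface

Orientations are given as a unit quaternion [x, y, z, w].
In Python, from station import manip, optics, job gives the robot as it stands.
- The arm moves only by the shell command python3 -m inch 'ROWS' [OPENING] [FORCE]. ROWS is JSON, one flat list of numbers, 4 for each row, row after row: the shift along the world's x, y, z in cm, then the turn about the world's z in rad. A call has 1 to 20 rows; each row shifts and turns the commanded pose from where the row before left it; what a row does not reach is not made up. A row lasts 1/8 s, in which the tool goes at most 62.5 mm and 10.7 degrees, less where a joint would pass 70% of its speed; a pose out of reach is approached as far as the arm can. A call with a gripper value outside its range is refused whole. OPENING is the opening in per cent of the stroke, from 0 (shut) to 100 (fully open), set as the call begins (- or left out, the last holds). The fingers move at their own pace and stop on an object; FORCE is the grip in N (left out, the last holds). Time passes only in rows, so rows that do not move let the fingers close. It gives the time, the measured TCP pose, the force and the opening at its end, in the units of the state.
- manip.sense(): the state, without advancing time (a new reading comes with each control period).
- optics.snapshot(name): name is "scene" or "top" or "wrist"; returns (picture, depth): 480x640x3 uint8, red, green, blue; 480x640 float32, m along the optical axis (not along the pixel's ray), 0 where there is no reading.
- optics.camera_model(name): a dict with "mtx" (3x3 intrinsics, pixels), "dist_coeffs" ([k1, k2, p1, p2, k3] as OpenCV has them; the pictures are not rectified), "camera_from_world" (4x4, takes a point from world to camera coordinates); the wrist camera has in their place "tool_from_camera" (4x4, takes a point from camera to tool coordinates, whose origin is the TCP and whose axes are the flange's). Camera axes: x right, y up, looking along -z (the intrinsics and any distortion apply to the point x, -y, -z); pixel columns grow to the right and rows downward; lengths in m; the calibration is good to about 2 mm. A picture is of the moment at which its call begins: read the wrist's pose just before it. camera_model takes no time and is no camera call.
- job.sign_off(): hands the job in, once; it reports no verdict.
The state is a dict: "t": time; "q": joint angles; "qd": joint speeds; "tau": joint torques, N m; "tcp_pos": TCP position; "tool_rot": TCP orientation; "force": force on the tool from outside, world axes, zero at the start; "ft_torque": the same for the moment, N m; "finger_gap": opening from 0.0 (shut) to 1.0 (fully open).
Only numpy, scipy, OpenCV 4.12 (cv2) and the standard library are available. Lean on these libraries where they do the work, as an engineer would, in place of code of your own. Each camera call takes 0.05 s, during which the arm holds its last target.

## Working session

There is one attempt and no reset: what is moved stays moved. The work goes in short steps, Python scripts to look and compute and a shell command to move; the robot and the scene stay as the last step left them, time stands still between calls to the robot, and variables do not carry over. Pictures are saved under pics/ and viewed, and the job is handed in when it is done.

```bash
ls -la; mkdir -p pics; python3 - <<'E'
from station import manip, optics, job
import cv2
print(manip.sense())
for n in ["scene","top","wrist"]:
    p,d=optics.snapshot(n); cv2.imwrite(f"pics/{n}0.png",p[:,:,::-1])
    m=optics.camera_model(n); print(n,m)
E
```

```text
total 12
drwxr-xr-x  3 agent agent 4096 Dec  6 16:16 .
drwxr-xr-x 23 root  root  4096 Dec  6 16:16 ..
drwxr-xr-x  2 agent agent 4096 Dec  6 16:16 pics
{'t': 0.0, 'q': array([-1.47752656e+00,  5.28496996e-01,  1.43393501e+00,  1.81313151e-05,
        1.18137941e+00, -1.78478636e-01]), 'qd': array([ 5.60414151e-04, -1.72371746e-03,  5.46303081e-04,  9.78432020e-05,
        1.20042781e-03,  4.43915091e-04]), 'tau': array([-8.56358638e-04, -4.42354596e+01, -1.78024238e+01, -3.47228852e-04,
        8.24496557e-03, -1.37484912e-05]), 'tcp_pos': array([ 0.16774085, -0.60135666,  0.24930423]), 'tool_rot': array([ 9.90783151e-01,  1.35453005e-01,  5.56257415e-05, -1.10801732e-03]), 'force': array([ 0.54385373, -0.04910354,  0.98806682]), 'ft_torque': array([0.03621887, 0.03383327, 0.03147775]), 'finger_gap': 1.0046440400338663}
scene {'mtx': array([[450.61880148,   0.        , 325.90487432],
       [  0.        , 450.61880148, 243.57746759],
       [  0.        ,   0.        ,   1.        ]]), 'dist_coeffs': array([0.00826586, 0.        , 0.        , 0.        , 0.        ]), 'camera_from_wor
[... 693 characters left out ...]
03, -1.26856355],
       [ 0.        ,  0.        ,  0.        ,  1.        ]])}
wrist {'mtx': array([[355.63915529,   0.        , 320.08865242],
       [  0.        , 355.63915529, 237.42478148],
       [  0.        ,   0.        ,   1.        ]]), 'dist_coeffs': array([-0.01996416,  0.        ,  0.        ,  0.        ,  0.        ]), 'tool_from_camera': array([[ 1.53498052e-03,  9.46477328e-01,  3.22766651e-01,
         8.24443784e-02],
       [ 9.99998474e-01, -1.18349058e-03, -1.28523555e-03,
        -5.92093544e-04],
       [-8.34455019e-04,  3.22768131e-01, -9.46477700e-01,
        -1.23954029e-01],
       [ 0.00000000e+00,  0.00000000e+00,  0.00000000e+00,
         1.00000000e+00]])}
```

View pics/scene0.png

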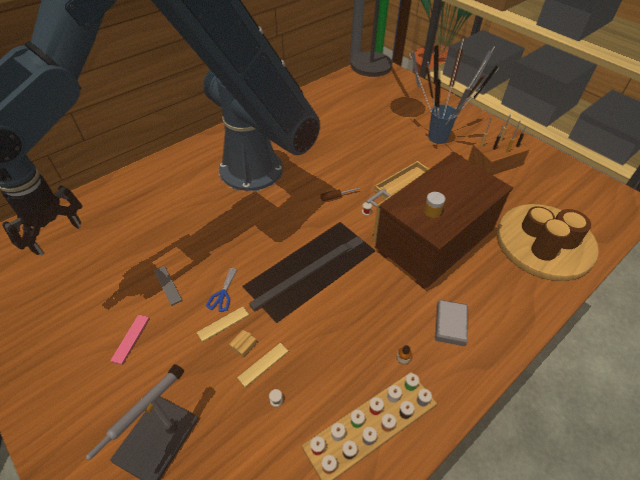

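View pics/top0.png

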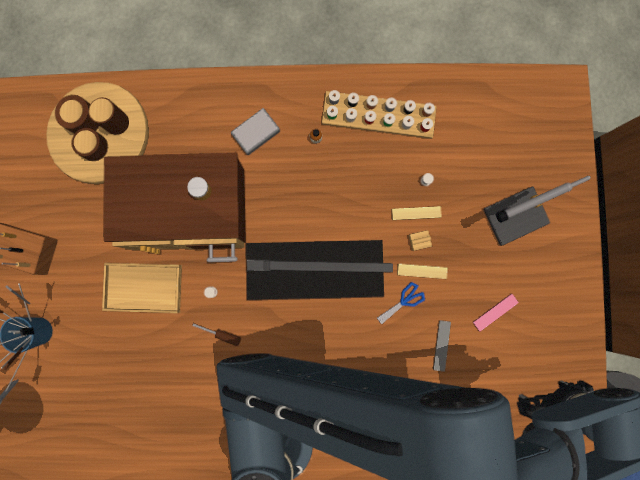

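View pics/wrist0.png

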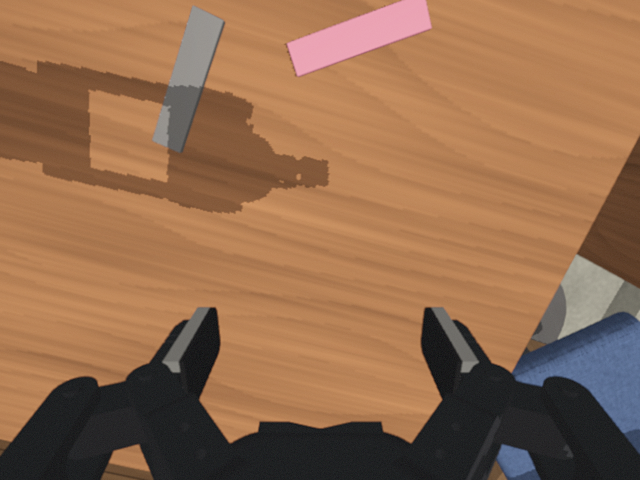

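The scene shows one jar on the cabinet (top view 197,187), the empty tray (141,287), and the bar on the mat with its blade end at the left (250,265). The block is at (420,241).

- **Shim candidates:** plywood strips at (416,213) and (423,271). The look-alikes are the grey strip (443,345), the pink one (496,312) and the grey box (255,132).
- **Bar candidates:** the bar on the mat, and the look-alike grey tool on a stand (545,200).
- **Jar candidates:** the jar on the cabinet (197,187); the others are spools on the bench (210,293), (427,179) and the rack.

Next I measure them.

```bash
cat > h.py <<'E'
from station import manip, optics, job
import numpy as np, cv2
from scipy.spatial.transform import Rotation as R
def cam(n):
    m=optics.camera_model(n)
    if n=="wrist":
        s=manip.sense(); T=np.eye(4); T[:3,:3]=R.from_quat(s["tool_rot"]).as_matrix(); T[:3,3]=s["tcp_pos"]
        m["wc"]=T@np.array(m["tool_from_camera"])
    else: m["wc"]=np.linalg.inv(m["camera_from_world"])
    return m
def snap(n,name=None):
    m=cam(n); p,d=optics.snapshot(n)
    if name: cv2.imwrite(f"pics/{name}.png",p[:,:,::-1])
    return m,p,d
def ray(m,uv):
    uv=np.asarray(uv,float).reshape(-1,1,2)
    n=cv2.undistortPoints(uv,m["mtx"],m["dist_coeffs"])[:,0]
    d=np.c_[n[:,0],-n[:,1],-np.ones(len(n))]
    return m["wc"][:3,3], d@m["wc"][:3,:3].T
def onz(m,uv,z):
    o,d=ray(m,uv); return o+d*((z-o[2])/d[:,2])[:,None]
def pts(m,dep,uv):
    uv=np.asarray(uv).astype(int); o,d=ray(m,uv); return o+d*dep[uv[:,1],uv[:,0]][:,None]
def proj(m,X):
    X=np.atleast_2d(X); C=np.linalg.inv(m["wc"]); c=X@C[:3,:3].T+C[:3,3]
    c=c*[1,-1,-1]
    return cv2.projectPoints(c,np.zeros(3),np.zeros(3),m["mtx"],m["dist_coeffs"])[0][:,0]
def yaw(s=None):
    s=s or manip.sense(); M=R.from_quat(s["tool_rot"]).as_matrix(); return np.arctan2(M[1,1],M[0,1])
def rect(c):
    return cv2.minAreaRect(c)
E
python3 - <<'E'
from h import *
m,p,d=snap("top"); 
hsv=cv2.cvtColor(p,cv2.COLOR_RGB2HSV)
for nm,(u,v) in dict(shimA=(416,213),shimB=(423,271),block=(420,241),mat=(310,250),bar=(320,267),cabtop=(140,180),jar=(197,187),tray=(141,287),table=(300,200)).items():
    print(nm,hsv[v,u],d[v,u].round(3),pts(m,d,[(u,v)])[0].round(3))
crop=lambda n,a:cv2.imwrite(f"pics/{n}.png",cv2.resize(p[a[1]:a[3],a[0]:a[2]],None,fx=4,fy=4,interpolation=cv2.INTER_CUBIC)[:,:,::-1])
crop("c1",(90,145,270,275)); crop("c2",(240,190,440,330))
E
```

```text
shimA [ 20 112 226] 1.3 [ 0.589 -0.392  0.009]
shimB [ 20 113 225] 1.288 [ 0.436 -0.405  0.011]
block [ 17 137 205] 1.278 [ 0.513 -0.396  0.026]
mat [ 0 31 33] 1.298 [ 0.498 -0.111  0.002]
bar [174  16  79] 1.276 [ 0.452 -0.136  0.022]
cabtop [ 11 165  94] 1.111 [0.653 0.271 0.195]
jar [ 12  17 200] 1.06 [0.623 0.127 0.246]
tray [ 18 138 214] 1.287 [0.41  0.336 0.004]
table [ 13 174 157] 1.312 [ 0.631 -0.087 -0.004]
```

View pics/c1.png

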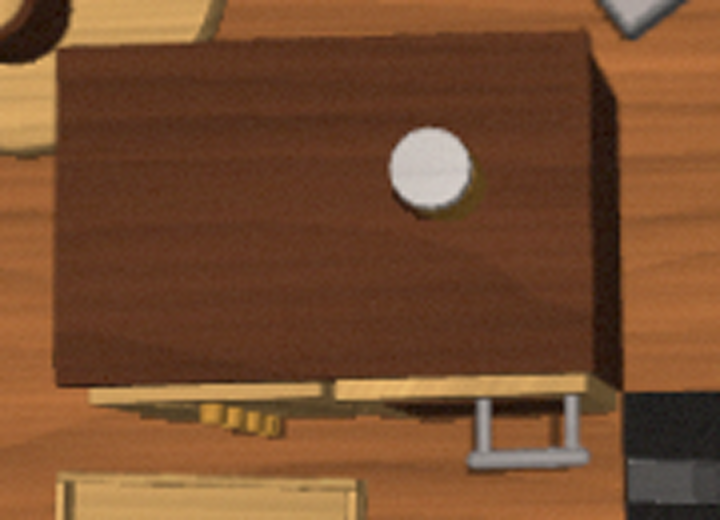

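View pics/c2.png

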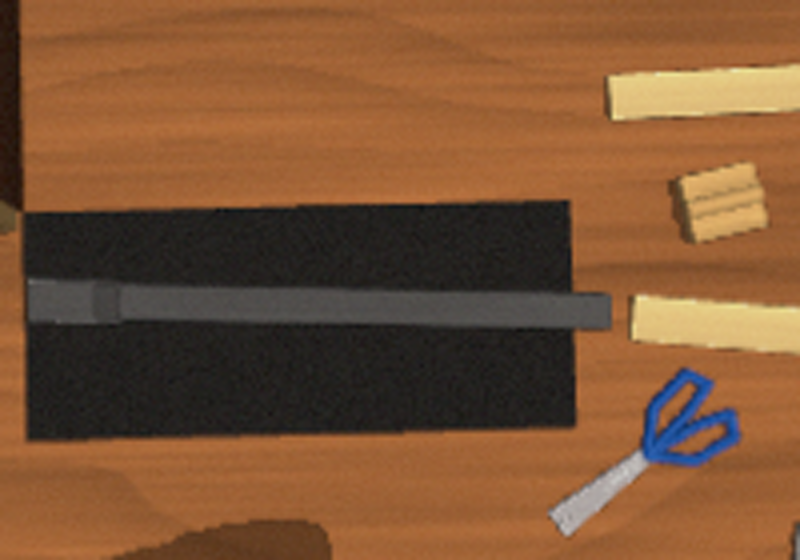

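```bash
python3 - <<'E'
from h import *
m,p,d=snap("top"); hsv=cv2.cvtColor(p,cv2.COLOR_RGB2HSV)
def rep(nm,mask,roi,z):
    M=np.zeros(mask.shape,np.uint8); x0,y0,x1,y1=roi; M[y0:y1,x0:x1]=mask[y0:y1,x0:x1]
    M=cv2.morphologyEx(M,cv2.MORPH_OPEN,np.ones((3,3)))
    c=max(cv2.findContours(M,0,2)[0],key=cv2.contourArea)
    w=onz(m,c[:,0].astype(float),z)[:,:2]
    r=cv2.minAreaRect((w*1000).astype(np.float32)); print(nm,np.round(r[0],1),np.round(r[1],1),round(r[2],2),"area",cv2.contourArea(c))
    bp=cv2.boxPoints(r); print("   corners",bp.round(0).tolist())
H,S,V=[hsv[...,i].astype(int) for i in range(3)]
wood=((S<150)&(S>80)&(V>185)).astype(np.uint8)
rep("shimA",wood,(385,200,450,226),.008); rep("shimB",wood,(390,258,455,284),.008)
rep("block",((S<160)&(V>150)&(H<25)).astype(np.uint8),(402,226,438,254),.024)
rep("mat",((V<60)).astype(np.uint8),(238,235,392,306),.002)
rep("bar",((V>60)&(S<60)).astype(np.uint8),(240,255,398,280),.018)
rep("tray",((S<170)&(V>150)&(H>14)).astype(np.uint8),(95,255,190,320),.026)
rep("jar",((S<60)&(V>130)).astype(np.uint8),(180,170,215,205),.245)
ct=((V<125)).astype(np.uint8)
# cabinet top from depth
ys,xs=np.mgrid[140:250,95:250]; uv=np.c_[xs.ravel(),ys.ravel()]; P=pts(m,d,uv)
Q=P[(P[:,2]>.18)&(P[:,2]<.215)]
A=np.c_[Q[:,:2],np.ones(len(Q))]; co=np.linalg.lstsq(A,Q[:,2],rcond=None)[0]; print("plane",co)
r=cv2.minAreaRect((Q[:,:2]*1000).astype(np.float32)); print("cab",r, cv2.boxPoints(r).round(0).tolist())
E
```

```text
shimA [ 590.1 -393.9] [ 29.5 130.1] 1.77 area 479.5
   corners [[573.0, -329.0], [577.0, -459.0], [607.0, -458.0], [603.0, -328.0]]
shimB [ 435.8 -404. ] [129.7  29.5] 84.15 area 491.0
   corners [[414.0, -467.0], [444.0, -470.0], [457.0, -341.0], [428.0, -338.0]]
block [ 516.4 -399.3] [43.  51.1] 11.65 area 283.5
   corners [[490.0, -379.0], [501.0, -429.0], [543.0, -420.0], [532.0, -370.0]]
mat [ 407.2 -121.9] [356.2  75.7] 88.85 area 3545.5
   corners [[366.0, -299.0], [441.0, -301.0], [449.0, 55.0], [373.0, 57.0]]
bar [ 455.6 -134.7] [376.   26.1] 88.21 area 1120.5
   corners [[437.0, -322.0], [463.0, -323.0], [475.0, 53.0], [448.0, 54.0]]
tray [408.8 325. ] [186.  124.6] 87.5 area 3070.0
   corners [[343.0, 235.0], [467.0, 229.0], [475.0, 415.0], [351.0, 421.0]]
jar [624.5 127.4] [39.3 41.8] 89.88 area 283.5
   corners [[604.0, 108.0], [645.0, 108.0], [645.0, 147.0], [604.0, 147.0]]
plane [0.01612921 0.02910111 0.18167095]
cab ((604.9188232421875, 200.79800415039062), (215.075927734375, 309.34576416015625), 0.7781897187232971) [[495.0, 354.0], [499.0, 45.0], [715.0, 48.0], [710.0, 357.0]]
```

```bash
python3 - <<'E'
from h import *
m,p,d=snap("top")
c=[(104.5,157.5,.202),(236.25,152.5,.193),(237.5,238.75,.193),(103.75,241.25,.202)]
for u,v,z in c: print(onz(m,[(u,v)],z).round(4))
print("door R bottom-ish",onz(m,[(90+622/4,145+388/4)],.02), onz(m,[(90+623/4,145+390/4)],.02))
print("handle ends z~.16",onz(m,[(90+470/4,145+460/4),(90+588/4,145+456/4)],.163))
print("tray inner", onz(m,[(104,264),(179,266),(179,311),(103,307)],.026))
m,p,d=snap("scene")
cv2.imwrite("pics/s1.png",cv2.resize(p[140:310,330:540],None,fx=3.5,fy=3.5,interpolation=cv2.INTER_CUBIC)[:,:,::-1])
cv2.imwrite("pics/s2.png",cv2.resize(p[220:420,180:380],None,fx=3,fy=3,interpolation=cv2.INTER_CUBIC)[:,:,::-1])
E
```

```text
[[0.7064 0.3521 0.202 ]]
[[0.711  0.0501 0.193 ]]
[[0.5139 0.0488 0.193 ]]
[[0.5143 0.3511 0.202 ]]
door R bottom-ish [[0.52078623 0.05585052 0.02      ]] [[0.51947187 0.05521641 0.02      ]]
handle ends z~.16 [[0.46908855 0.12354174 0.163     ]
 [0.46994989 0.0553199  0.163     ]]
tray inner [[0.47108099 0.42705888 0.026     ]
 [0.46191742 0.22832608 0.026     ]
 [0.3461312  0.22924888 0.026     ]
 [0.35941282 0.42975139 0.026     ]]
```

View pics/s1.png

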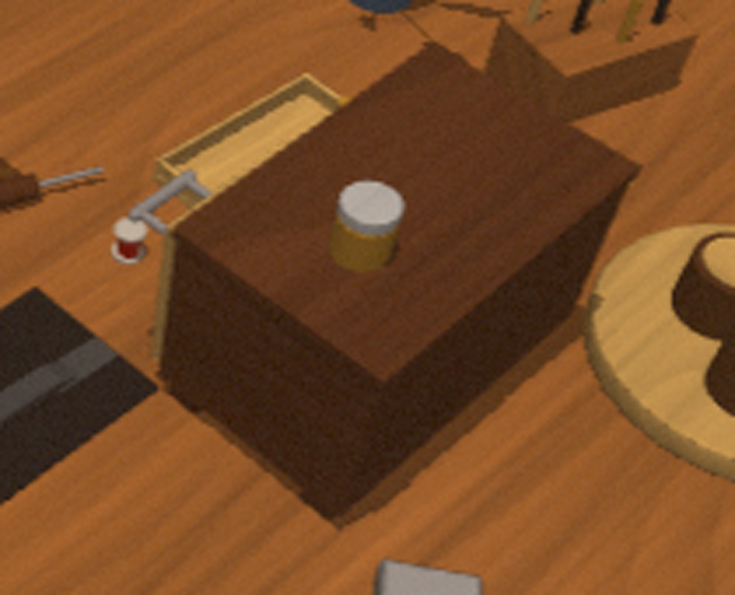

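View pics/s2.png

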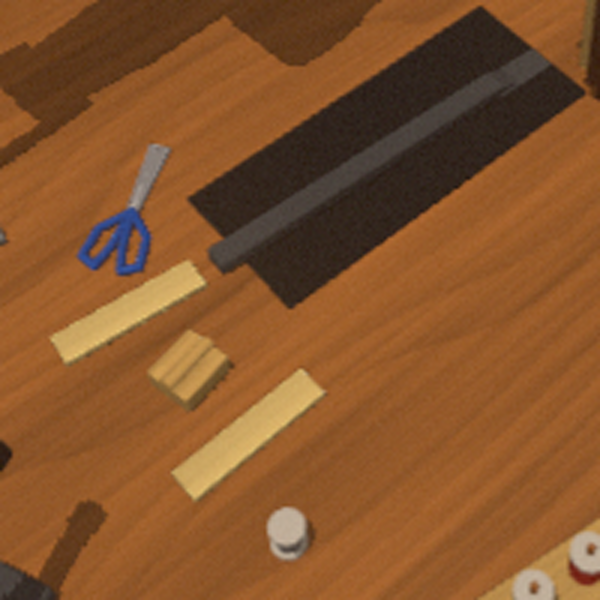

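Cabinet centre is about (0.610, 0.205) with yaw near 0 and side_mid about (0.611, 0.055). The jar is at (0.6245, 0.127) with its top at 0.245, which fits the given sizes. I go to the jar first.

```bash
python3 -m inch '[0,0,4,0, 0,0,4,0, 2,3.5,0,-0.03, 2.5,4,0,-0.03, 2.5,4,0,-0.03, 2.5,4,0,-0.03, 2.5,4,0,-0.03, 2.5,4,0,-0.03, 2.5,4,0,-0.03, 2.5,4,0,-0.03, 2.5,4,0,-0.03, 2.5,4,0,0, 2.5,4,0,0, 2.5,4,0,0, 2.5,4,0,0, 2.5,4,0,0, 2.5,4,0,0, 2.5,4,0,0, 2.5,4,0,0, 2,3,0,0]' 100 30; python3 - <<'E'
from h import *
s=manip.sense(); print(s["tcp_pos"],yaw(s),s["q"].round(3))
m,p,d=snap("wrist","w1")
E
```

```text
t: 2.85
tcp_pos: [0.6085, 0.1048, 0.3302]
tool_rot: [1.0, 0.001, 0.0, -0.0]
force: [-0.1, 0.7, -0.3]
finger_gap: 0.996
[0.60852234 0.10480918 0.33022507] -1.5678634348431195 [-0.01   0.441  1.354  0.     1.347  1.558]
```

View pics/w1.png

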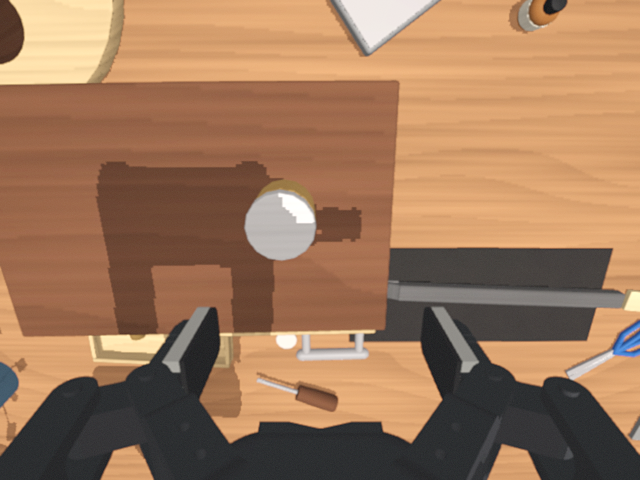

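The jar's lid shows at (281,225) in the wrist view, alone on the cabinet top.

```bash
python3 - <<'E'
from h import *
s=manip.sense(); print(s["tcp_pos"],yaw(s))
m,p,d=snap("wrist"); hsv=cv2.cvtColor(p,cv2.COLOR_RGB2HSV)
M=((hsv[...,1]<40)&(hsv[...,2]>120)).astype(np.uint8); M[:180]=0;M[270:]=0;M[:,:230]=0;M[:,330:]=0
c=max(cv2.findContours(M,0,2)[0],key=cv2.contourArea)
w=onz(m,c[:,0].astype(float),.245)[:,:2]; print(cv2.minEnclosingCircle((w*1000).astype(np.float32)))
P=pts(m,d,[(281,225),(150,130),(360,300)]);print(P)
E
```

```text
[0.61072265 0.108179   0.33013828] -1.565764662930112
((627.0673217773438, 129.9656219482422), 22.709583282470703)
[[0.6300004  0.13269665 0.2452003 ]
 [0.68422765 0.22671742 0.19962536]
 [0.5515952  0.07569416 0.19532834]]
```

```bash
python3 -m inch '[1,1.5,-1,0, 0.5,0.6,-2,0, 0,0,-2,0,0,0,-2,0,0,0,-2,0,0,0,0,0]'; python3 -m inch '[0,0,0,0]'
```

```text
t: 3.7
tcp_pos: [0.6209, 0.1233, 0.2371]
tool_rot: [1.0, 0.0, -0.003, 0.0]
force: [-1.7, -0.6, -0.1]
finger_gap: 0.997
t: 3.82
tcp_pos: [0.623, 0.1236, 0.2402]
tool_rot: [1.0, 0.001, -0.0, 0.0]
force: [0.5, -0.2, 0.7]
finger_gap: 1.002
```

```bash
python3 -m inch '[0,0.4,-1,0, 0,0,-0.5,0, 0,0,0,0]'; python3 -m inch '[0,0,0,0,0,0,0,0,0,0,0,0,0,0,0,0,0,0,0,0]' 20 30;  python3 -m inch '[0,0,1,0,0,0,3,0,0,0,3,0,0,0,0,0]'
```

```text
t: 4.2
tcp_pos: [0.6224, 0.1281, 0.2248]
tool_rot: [1.0, 0.001, -0.001, 0.0]
force: [0.5, -0.2, 0.9]
finger_gap: 1.0
t: 4.82
tcp_pos: [0.6232, 0.1283, 0.2261]
tool_rot: [1.0, 0.001, 0.001, -0.0]
force: [-0.5, 2.1, 4.9]
finger_gap: 0.51
t: 5.32
tcp_pos: [0.6241, 0.1277, 0.2976]
tool_rot: [1.0, 0.001, 0.003, 0.0]
force: [0.1, 0.3, -1.5]
finger_gap: 0.512
```

```bash
python3 -m inch '[-2,2,0,0,-2.7,2.9,0,0,-2.8,3,0,0,-2.8,3,0,0,-2.8,3,0,0,-2.8,3,0,0,-2.8,3,0,0,-3,3.2,0,0,0,0,-4,0,0,0,-4,0,0,0,-4,0,0,0,-4,0,0,0,-3,0,0,0,-2,0,0,0,0,0]'; python3 - <<'E'
from h import *
s=manip.sense(); print(s["tcp_pos"])
m,p,d=snap("wrist","w2")
E
```

```text
t: 7.2
tcp_pos: [0.4037, 0.3575, 0.0826]
tool_rot: [1.0, 0.001, -0.003, 0.002]
force: [0.0, 0.5, -2.0]
finger_gap: 0.508
[0.40374105 0.357535   0.08264103]
```

View pics/w2.png

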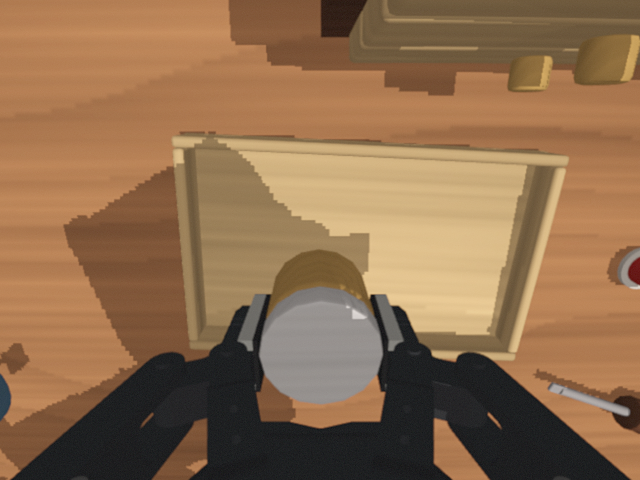

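The jar is held over the tray. The tray rim corners show at (180,140), (565,158), (515,355) and (193,345).

```bash
python3 - <<'E'
from h import *
m=cam("wrist"); print(onz(m,[(178,140),(566,158),(515,357),(192,346)],.026).round(3))
E
```

```text
[[0.476 0.429 0.026]
 [0.468 0.234 0.026]
 [0.347 0.238 0.026]
 [0.355 0.436 0.026]]
```

```bash
python3 -m inch '[0.4,0,-2,0,0,0,-1.5,0,0,0,-1,0,0,0,-0.3,0,0,0,0,0]'; python3 -m inch '[0,0,0,0,0,0,0,0,0,0,0,0]' 75;  python3 -m inch '[0,0,2,0,0,0,4,0,0,0,4,0,0,0,4,0,0,0,4,0]'; python3 - <<'E'
from h import *
m,p,d=snap("wrist","w3")
E
```

```text
t: 7.88
tcp_pos: [0.4098, 0.359, 0.0374]
tool_rot: [1.0, 0.001, 0.0, 0.0]
force: [0.2, 0.5, -2.0]
finger_gap: 0.506
t: 8.25
tcp_pos: [0.4101, 0.3591, 0.0377]
tool_rot: [1.0, 0.001, 0.0, -0.0]
force: [0.3, 0.7, -0.2]
finger_gap: 0.747
t: 8.88
tcp_pos: [0.4096, 0.3588, 0.2188]
tool_rot: [1.0, 0.001, 0.0, -0.0]
force: [0.7, -0.1, -0.1]
finger_gap: 0.75
```

View pics/w3.png

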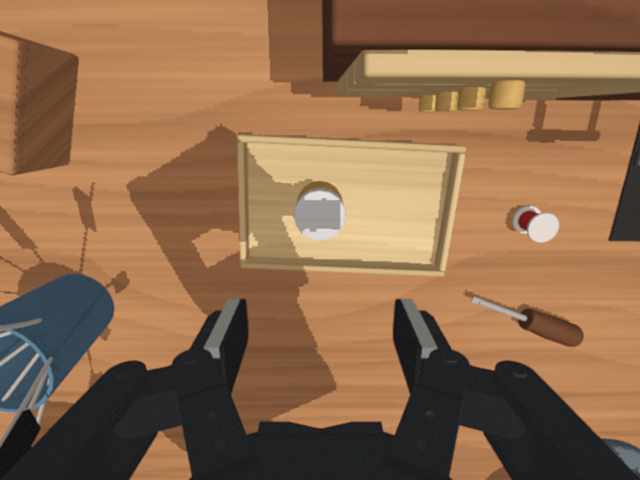

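The jar stands upright in the tray, lid at (320,213). Next I get a close look at the block and shims.

```bash
python3 -m inch '[0,-2,1,0,0.3,-4.3,1,0,0.3,-4.3,1,0,0.3,-4.3,0,0,0.3,-4.3,0,0.02,0.3,-4.3,0,0.02,0.3,-4.3,0,0.02,0.3,-4.3,0,0.02,0.3,-4.3,0,0.02,0.3,-4.3,0,0.02,0.3,-4.3,0,0.02,0.3,-4.3,0,0.02,0.3,-4.3,0,0.02,0.3,-4.3,0,0.02,0.3,-4.3,0,0.02,0.3,-4.3,0,0,0.3,-4.3,0,0,0.3,-4.3,0,0,0.3,-2,0,0,0,0,0,0]' 100; python3 -m inch '[0,0,0,0]'; python3 - <<'E'
from h import *
m,p,d=snap("wrist","w4"); s=manip.sense(); print(s["tcp_pos"],yaw(s)+np.pi/2, s["q"])
E
```

```text
t: 11.42
tcp_pos: [0.4623, -0.4131, 0.246]
tool_rot: [0.994, 0.109, -0.001, -0.001]
force: [0.2, 0.1, -0.3]
finger_gap: 1.0
t: 11.55
tcp_pos: [0.4627, -0.4106, 0.2464]
tool_rot: [0.994, 0.111, -0.001, -0.001]
force: [0.0, 0.2, -0.6]
finger_gap: 0.996
[ 0.46299403 -0.41046348  0.24673038] 0.22225288360289674 [-9.05770510e-01  5.23875638e-01  1.45098595e+00  1.63579394e-04
  1.16939521e+00  4.42707578e-01]
```

View pics/w4.png

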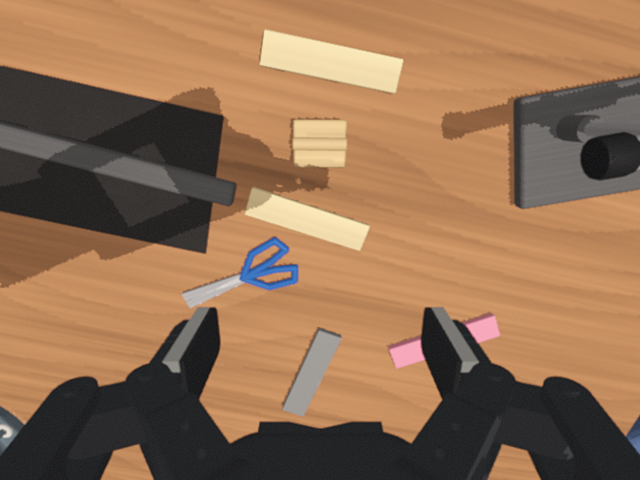

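The close view shows the plywood shims at (331,62) and (308,218). The block is at (320,143) with its ridge horizontal, and the grey and pink decoys are apart at (311,370) and (444,340).

```bash
cat >> h.py <<'E'
def rep(m,nm,mask,roi,z):
    M=np.zeros(mask.shape,np.uint8); x0,y0,x1,y1=roi; M[y0:y1,x0:x1]=mask[y0:y1,x0:x1]
    M=cv2.morphologyEx(M,cv2.MORPH_OPEN,np.ones((3,3)))
    c=max(cv2.findContours(M,0,2)[0],key=cv2.contourArea)
    w=onz(m,c[:,0].astype(float),z)[:,:2]
    r=cv2.minAreaRect((w*1000).astype(np.float32)); print(nm,np.round(r[0],1),np.round(r[1],1),round(r[2],2),"area",cv2.contourArea(c), cv2.boxPoints(r).round(0).tolist())
    return r
E
python3 - <<'E'
from h import *
m,p,d=snap("wrist"); hsv=cv2.cvtColor(p,cv2.COLOR_RGB2HSV); H,S,V=[hsv[...,i].astype(int) for i in range(3)]
print(hsv[143,320],hsv[62,331],hsv[100,450],hsv[180,290])
w=((S<135)&(V>170)&(H>14)).astype(np.uint8)
rep(m,"A",w,(240,20,420,105),.008); rep(m,"B",w,(240,180,380,255),.008); rep(m,"blk",w,(280,108,360,175),.02)
E
```

```text
[ 19  89 237] [ 20  71 244] [ 14 131 194] [ 12 138 116]
A [ 591.8 -390.9] [ 31.8 131.3] 1.76 area 5075.5 [[574.0, -326.0], [578.0, -457.0], [610.0, -456.0], [606.0, -325.0]]
B [ 438.5 -401.5] [131.9  32.8] 84.27 area 3408.5 [[416.0, -465.0], [448.0, -469.0], [461.0, -337.0], [429.0, -334.0]]
blk [ 518.3 -396.1] [43.7 51.9] 12.82 area 2394.0 [[491.0, -376.0], [503.0, -426.0], [545.0, -417.0], [534.0, -366.0]]
```

```bash
python3 -m inch '[2.2,0.6,-4,0,2.2,0.55,-4,0,0,0,-4,0,0,0,-4,0,0,0,-3,0,0,0,-2,0,0,0,-1.6,0,0,0,0,0,0,0,0,0]'; python3 -m inch '[0,0,0,0,0,0,0,0,0,0,0,0,0,0,0,0,0,0,0,0]' 20 40;  python3 -m inch '[0,0,1,0,0,0,3,0,0,0,3,0,0,0,0,0]'; python3 - <<'E'
from h import *
m,p,d=snap("wrist","w5"); s=manip.sense(); print(s["tcp_pos"],yaw(s)+np.pi/2)
E
```

```text
t: 12.78
tcp_pos: [0.5084, -0.4011, 0.0223]
tool_rot: [0.994, 0.111, 0.001, 0.001]
force: [0.4, -0.5, 0.2]
finger_gap: 1.002
t: 13.4
tcp_pos: [0.5082, -0.4009, 0.0223]
tool_rot: [0.994, 0.111, 0.0, 0.001]
force: [0.2, 0.2, 5.4]
finger_gap: 0.575
t: 13.9
tcp_pos: [0.5091, -0.4019, 0.0938]
tool_rot: [0.994, 0.111, 0.002, 0.002]
force: [0.5, 0.0, -1.0]
finger_gap: 0.578
[ 0.50815534 -0.40090476  0.09216997] 0.221776033261041
```

View pics/w5.png

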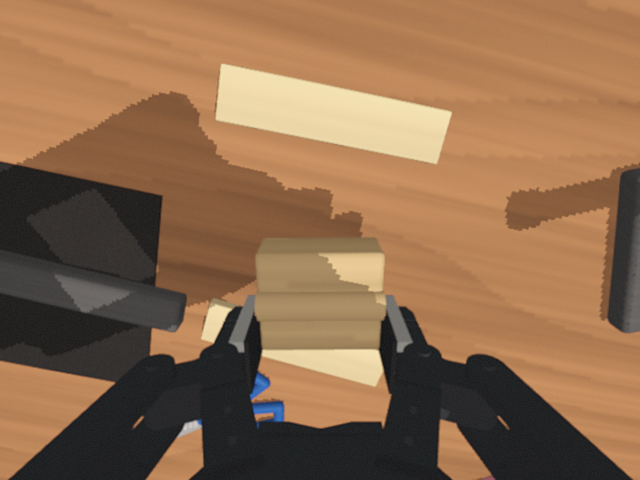

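```bash
python3 - <<'E'
from h import *
m,p,d=snap("scene")
cv2.imwrite("pics/s3.png",p[:,:,::-1])
s=manip.sense(); M=R.from_quat(s["tool_rot"]).as_matrix(); print(proj(m,[s["tcp_pos"],s["tcp_pos"]+M@[.082,0,-.124]]))
E
```

```text
[[233.62532115 323.81279129]
 [255.25691691 313.73461848]]
```

View pics/s3.png

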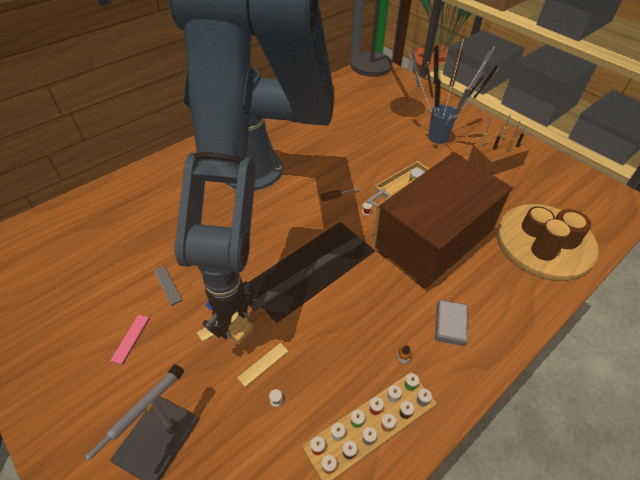

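```bash
python3 -m inch '[0.85,2.7,1,0.112,0.85,2.8,1,0.112,0.85,2.8,1,0.112,0.85,2.8,0,0.112,0.85,2.8,0,0.112,0.85,2.8,0,0.113,0.85,2.8,0,0.113,0.85,2.8,0,0.113,0.85,2.8,0,0.113,0.85,2.8,0,0.113,0.85,2.8,0,0.112,0.9,2.5,0,0.112,0,0,0,0,0,0,0,0]'; python3 - <<'E'
from h import *
m,p,d=snap("wrist","w6"); s=manip.sense(); print(s["tcp_pos"],yaw(s)+np.pi/2,s["q"].round(2))
E
```

```text
t: 15.75
tcp_pos: [0.6095, -0.0687, 0.1201]
tool_rot: [0.707, 0.707, -0.001, -0.001]
force: [0.0, -0.1, -0.6]
finger_gap: 0.575
[ 0.60958425 -0.06914285  0.12036408] 1.5694217166906446 [-0.29  0.68  1.57 -0.    0.9  -0.29]
```

View pics/w6.png

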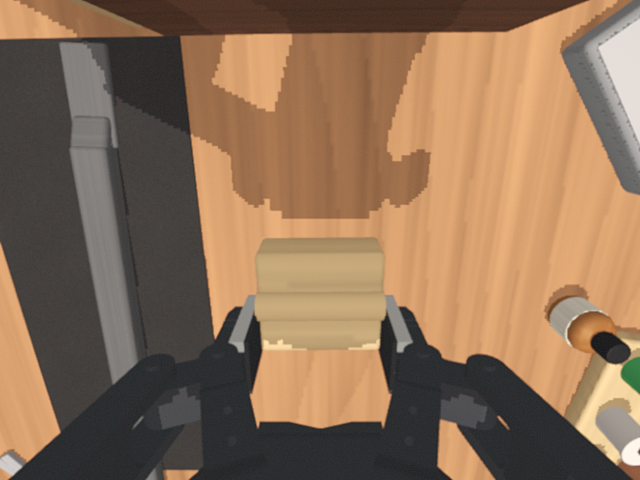

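The cabinet's lower right edge runs along row ~34, with corners near (80,37) and (508,32).

```bash
python3 - <<'E'
from h import *
m=cam("wrist"); print(onz(m,[(80,37),(200,36),(320,34.5),(508,32)],.021).round(4)); print(onz(m,[(80,37),(508,32)],.0).round(4))
p=cv2.imread("pics/w6.png"); cv2.imwrite("pics/w6c.png",cv2.resize(p[0:80,40:560],(780,240)))
E
```

```text
[[0.4731 0.0575 0.021 ]
 [0.5414 0.0573 0.021 ]
 [0.6087 0.0578 0.021 ]
 [0.7139 0.0596 0.021 ]]
[[0.4603 0.0616 0.    ]
 [0.7237 0.0639 0.    ]]
```

View pics/w6c.png

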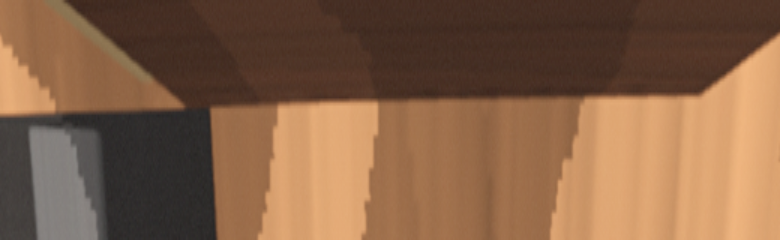

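```bash
python3 -m inch '[0.2,3,0,0,0.2,2.5,0,0,0,1.1,0,0,0,0,-3,0,0,0,0,0]'; python3 -m inch '[0,0,-3,0,0,0,-2,0,0,0,-1.2,0,0,0,-0.4,0,0,0,0,0]'; python3 - <<'E'
from h import *
s=manip.sense(); print(s["tcp_pos"],s["force"])
m,p,d=snap("top"); cv2.imwrite("pics/t7.png",cv2.resize(p[140:310,180:440],None,fx=3,fy=3)[:,:,::-1])
m,p,d=snap("wrist","w7")
E
```

```text
t: 16.42
tcp_pos: [0.6123, -0.003, 0.0894]
tool_rot: [0.707, 0.707, -0.002, -0.002]
force: [-0.0, -0.9, -1.7]
finger_gap: 0.577
t: 17.05
tcp_pos: [0.6145, -0.0026, 0.0255]
tool_rot: [0.707, 0.707, 0.0, 0.0]
force: [0.6, -0.0, -0.7]
finger_gap: 0.574
[ 0.61454858 -0.0026236   0.0254911 ] [ 0.56409404 -0.0139061  -0.71032114]
```

View pics/t7.png

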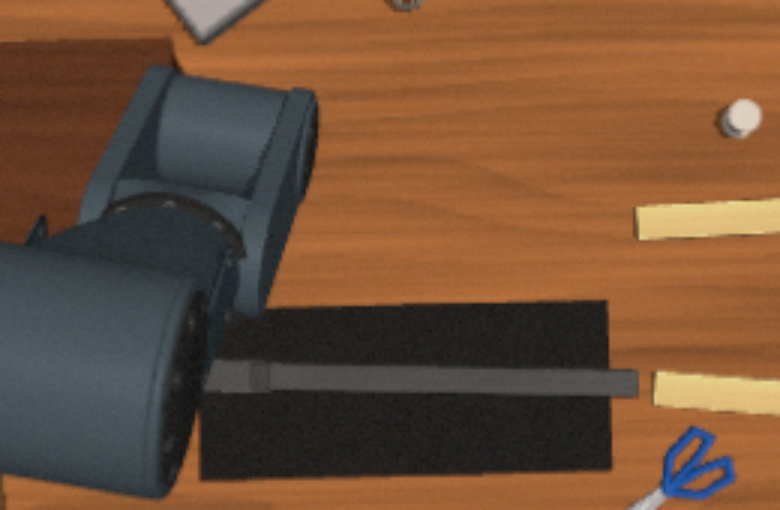

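View pics/w7.png

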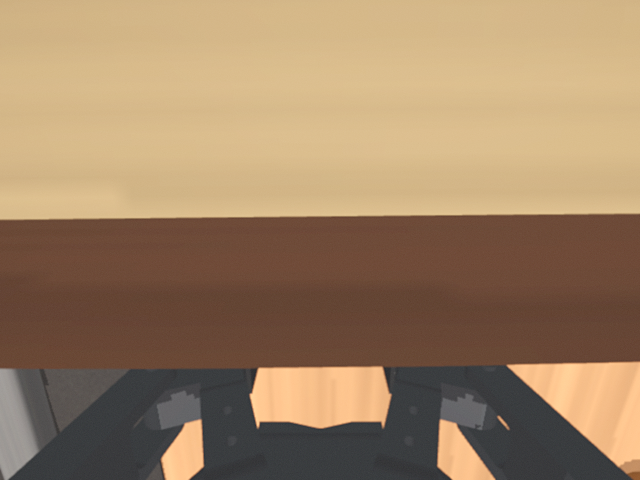

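```bash
python3 -m inch '[0,0,-0.2,0,0,0,0,0]'; python3 -m inch '[0,0,0,0,0,0,0,0,0,0,0,0]' 85;  python3 -m inch '[0,0,2,0,0,0,4,0,0,-1,4,0,0,-3,4,0,0,-4,0,0,0,-4,0,0,0,0,0,0,0,0,0,0]' 100; python3 - <<'E'
from h import *
m,p,d=snap("wrist","w8")
E
```

```text
t: 17.4
tcp_pos: [0.6144, -0.0025, 0.0235]
tool_rot: [0.707, 0.707, 0.0, 0.0]
force: [-0.2, -0.0, -2.3]
finger_gap: 0.57
t: 17.77
tcp_pos: [0.6144, -0.0025, 0.0234]
tool_rot: [0.707, 0.707, 0.0, 0.0]
force: [0.6, 0.2, 0.3]
finger_gap: 0.849
t: 18.77
tcp_pos: [0.6141, -0.1222, 0.1641]
tool_rot: [0.707, 0.707, 0.0, 0.0]
force: [0.0, -0.5, 0.4]
finger_gap: 1.001
```

View pics/w8.png

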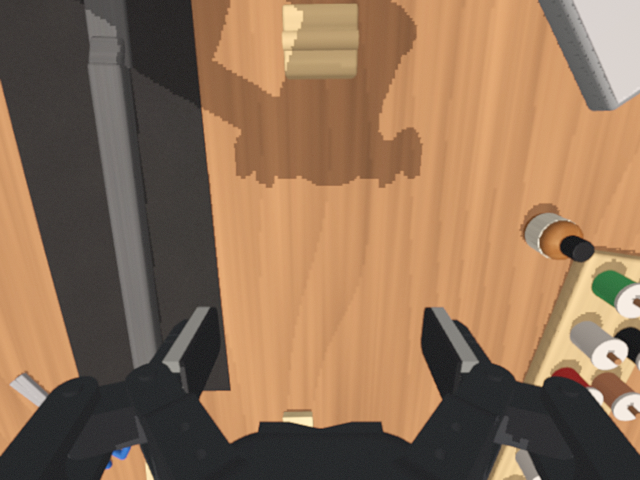

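```bash
python3 - <<'E'
from h import *
m=cam("wrist"); print(onz(m,[(284,40),(357,38)],.027), onz(m,[(288,78),(356,77)],.0))
m,p,d=snap("top"); cv2.imwrite("pics/t8.png",cv2.resize(p[140:310,180:440],None,fx=3,fy=3)[:,:,::-1])
E
```

```text
[[0.58951319 0.00936421 0.027     ]
 [0.6373032  0.0106346  0.027     ]] [[ 0.58930513 -0.01110373  0.        ]
 [ 0.63991217 -0.01031303  0.        ]]
```

View pics/t8.png

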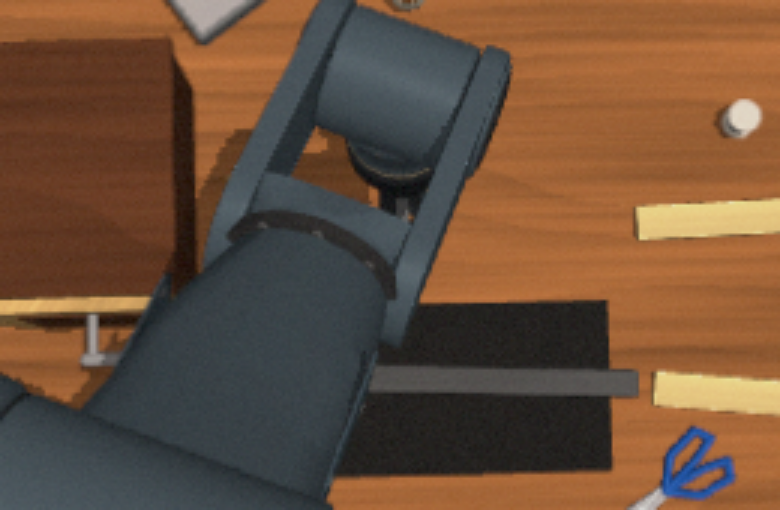

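The block sits at (0.614, 0.010), 47 mm from the side, with its ridge along x. Now the bar; I will grip it about 70 mm behind its balance point.

```bash
python3 -m inch '[-2,-1,0,-0.01,-3,-2,0,-0.01,-3,-2,0,-0.01,-3,-2,0,0,-3,-2,0,0,-2,-1,0,0,0,0,0,0,0,0,0,0]' 60; python3 - <<'E'
from h import *
m,p,d=snap("wrist","w9"); s=manip.sense(); print(s["tcp_pos"],yaw(s)+np.pi/2)
E
```

```text
t: 19.88
tcp_pos: [0.4552, -0.222, 0.1635]
tool_rot: [0.717, 0.697, 0.0, 0.0]
force: [0.7, -0.7, 0.2]
finger_gap: 0.599
[ 0.45530739 -0.22194275  0.16347313] 1.542149185301752
```

View pics/w9.png

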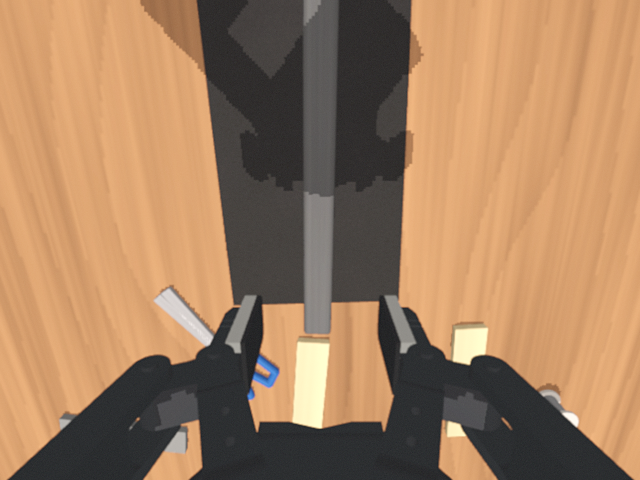

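The bar is centred between the fingers, at column 318, and aligned. Descending.

```bash
python3 -m inch '[0,0,-4,0,0,0,-4,0,0,0,-3,0,0,0,-2,0,0,0,-1.2,0,0,0,0,0,0,0,0,0]'; python3 -m inch '[0,0,0,0,0,0,0,0,0,0,0,0,0,0,0,0,0,0,0,0]' 10 20; python3 -m inch '[0,0,0.5,0,0,0,0.5,0,0,0.1,0.5,0,0,0.1,0.5,0,0,0,0,0,0,0,0,0]'; python3 - <<'E'
from h import *
m,p,d=snap("wrist","w10"); m,p,d=snap("scene","s10"); s=manip.sense(); print(s["tcp_pos"],yaw(s)+np.pi/2,s["force"],s["ft_torque"])
E
```

```text
t: 20.8
tcp_pos: [0.4549, -0.2227, 0.0219]
tool_rot: [0.717, 0.697, 0.0, 0.001]
force: [-0.5, 0.6, -0.4]
finger_gap: 0.601
t: 21.42
tcp_pos: [0.4543, -0.2227, 0.0222]
tool_rot: [0.718, 0.696, 0.0, 0.0]
force: [-0.9, 0.1, 6.1]
finger_gap: 0.274
t: 22.18
tcp_pos: [0.4545, -0.2207, 0.0414]
tool_rot: [0.718, 0.696, -0.0, 0.0]
force: [-0.2, -1.3, -7.4]
finger_gap: 0.275
[ 0.4544151  -0.22066023  0.04124725] 1.5406749650324865 [ 0.48465612 -0.18140533 -8.69497874] [-0.33632334 -0.06116225 -0.19020897]
```

View pics/w10.png

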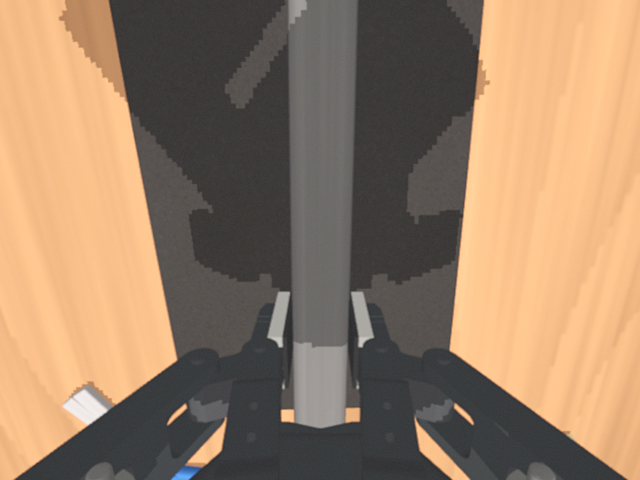

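View pics/s10.png

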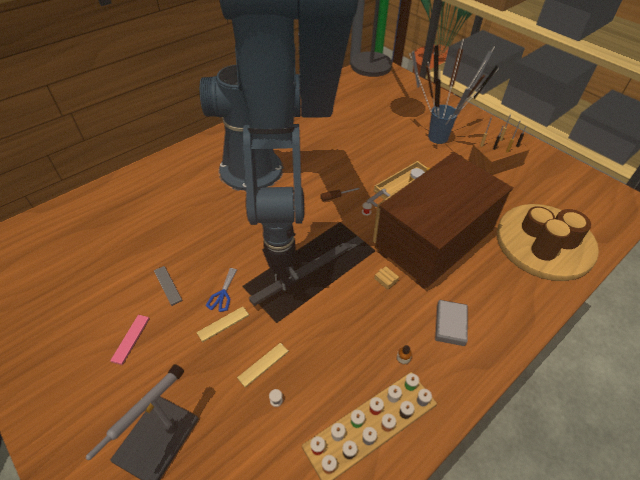

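Wrist force and moment (8 N, 0.34 N m) show the toe still on the mat while the bar pivots in the 20 N grip, as wanted. I keep lifting the tail.

```bash
python3 -m inch '[0,0.05,0.6,0,0,0.1,0.7,0,0,0.1,0.7,0,0,0.1,0.7,0,0,0.1,0.7,0,0,0.1,0.7,0,0,0.15,0.7,0,0,0.15,0.7,0,0,0.15,0.7,0,0,0.15,0.6,0,0,0,0,0,0,0,0,0]';  cat >> h.py <<'E'
def bartilt(m,p,d,show=False):
    # points on bar top along its centreline seen by wrist (tilt in tool x - z plane)
    uv=[(u,v) for v in range(5,280,3) for u in range(312,329,4)]
    P=pts(m,d,uv); s=manip.sense(); P=P[np.isfinite(P).all(1)]
    c=P-s["tcp_pos"]; fx=yaw(s)+np.pi/2; a=c[:,:2]@[np.cos(fx),np.sin(fx)]
    co=np.polyfit(a,P[:,2],1)
    for _ in range(4):
        r=P[:,2]-np.polyval(co,a); k=abs(r)<.003; co=np.polyfit(a[k],P[k,2],1)
    print("tilt rad",-np.arctan(co[0]),"top z at tcp",co[1],"n",k.sum(),"of",len(a),"range",a[k].min(),a[k].max())
    return co
E
python3 - <<'E'
from h import *
m,p,d=snap("wrist","w11"); bartilt(m,p,d); s=manip.sense(); print(s["tcp_pos"],yaw(s)+np.pi/2,s["force"],s["ft_torque"])
E
```

```text
t: 23.78
tcp_pos: [0.4543, -0.2092, 0.1093]
tool_rot: [0.718, 0.696, -0.0, 0.0]
force: [-0.7, 0.4, -7.7]
finger_gap: 0.274
tilt rad 0.31356232870006207 top z at tcp 0.10404247603734604 n 458 of 460 range 0.018854952693898388 0.12776727700745444
[ 0.45431842 -0.20916785  0.10920314] 1.5408830578303638 [ 0.18937239  0.12123556 -6.9815116 ] [-0.13045749  0.02267055 -0.03547422]
```

View pics/w11.png

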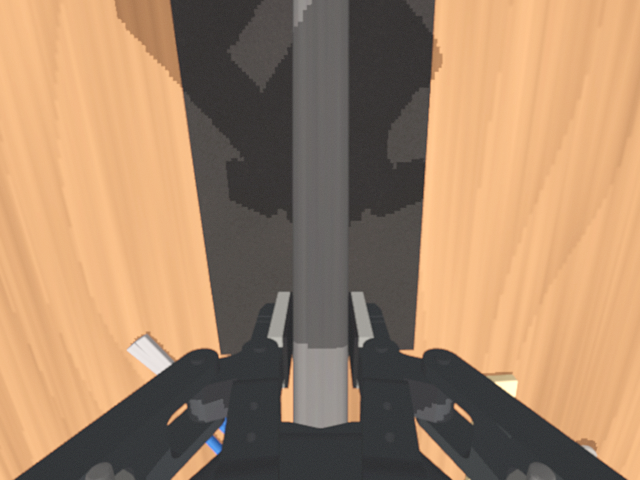

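```bash
python3 -m inch '[0,0,0,0,0,0,0,0,0,0,0,0]' 5 110; python3 -m inch '[0,0,0.5,0,0,0,1,0,0,0,2,0,0,0,2,0,0,0,0,0,0,0,0,0]'; python3 - <<'E'
from h import *
m,p,d=snap("wrist","w12"); co=bartilt(m,p,d); s=manip.sense(); print(s["tcp_pos"],yaw(s)+np.pi/2,s["force"],s["ft_torque"])
E
```

```text
t: 24.2
tcp_pos: [0.4544, -0.2093, 0.1093]
tool_rot: [0.718, 0.696, -0.0, 0.0]
force: [0.1, -0.1, -6.8]
finger_gap: 0.243
t: 24.95
tcp_pos: [0.4539, -0.2087, 0.1641]
tool_rot: [0.718, 0.697, -0.0, -0.0]
force: [-0.6, 1.5, -9.1]
finger_gap: 0.244
tilt rad 0.3331601697656127 top z at tcp 0.15835303356313868 n 458 of 460 range 0.018314706492847766 0.12863674197707958
[ 0.45363901 -0.20857988  0.1637232 ] 1.5410557485675573 [ 0.35915093  0.23118412 -9.15525121] [-0.6833433   0.05658497  0.01521378]
```

```bash
python3 - <<'E'
from h import *
p=cv2.imread("pics/w6.png"); cv2.imwrite("pics/w6d.png",cv2.resize(p[20:160,30:230],None,fx=3.5,fy=3.5))
m,p,d=snap("top"); cv2.imwrite("pics/t12.png",cv2.resize(p[200:330,200:440],None,fx=3,fy=3)[:,:,::-1])
p=cv2.imread("pics/top0.png"); cv2.imwrite("pics/t0d.png",cv2.resize(p[235:305,235:305],None,fx=7,fy=7))
E
```

```text
(no output)
```

View pics/w6d.png

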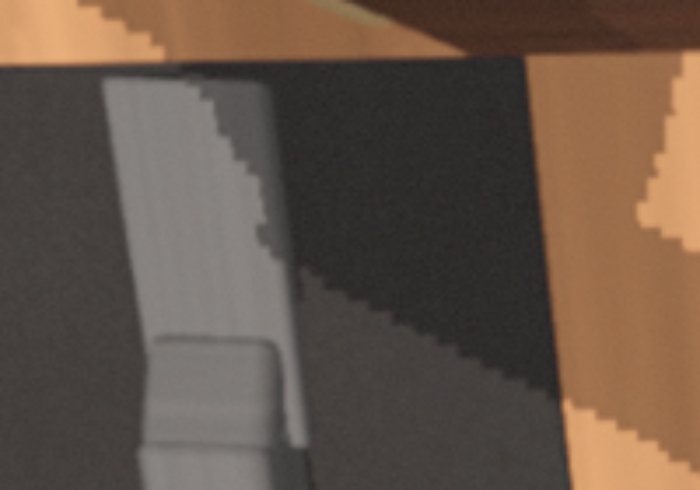

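View pics/t12.png

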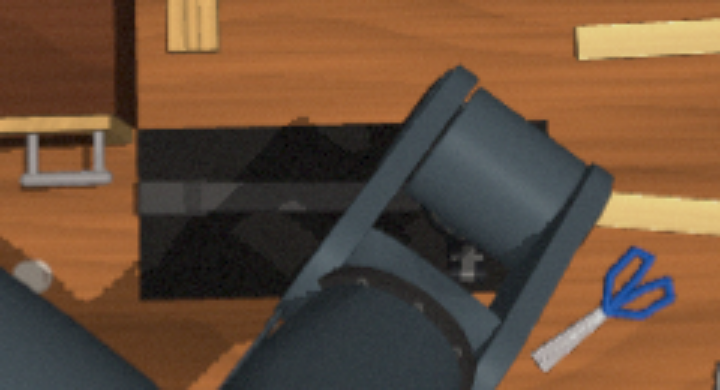

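```bash
python3 - <<'E'
from h import *
mm=dict(optics.camera_model("wrist"))
T=np.eye(4); fx=1.5694; x=np.array([np.cos(fx),np.sin(fx),0]); z=np.array([0,0,-1.]); T[:3,:3]=np.c_[x,np.cross(z,x),z]; T[:3,3]=[.6096,-.0691,.1204]
mm["wc"]=T@np.array(mm["tool_from_camera"])
print("toe start wrist",onz(mm,[(82.9,42.9),(30+215/3.5,20+338/3.5)],.007))
m=cam("top"); print("toe start top",onz(m,[(247,265.5)],.007)); print("toe now", onz(m,[(245.3,266)],.06))
E
```

```text
toe start wrist [[0.46611266 0.05700024 0.007     ]
 [0.46300256 0.01473835 0.007     ]]
toe start top [[0.46025531 0.05457568 0.007     ]]
toe now [[0.45714629 0.05135071 0.06      ]]
```

```bash
python3 -m inch '[0,-1,0.5,0,0,-1,0.5,0,1,-0.1,0,0.005,1.5,0,0,0.005,1.5,0,0,0.005,1.5,0,0,0.005,1.5,0,0,0.005,1.5,0,0,0.005,1.5,0,0,0.005,1.5,0,0,0,1.5,0,0,0,1.5,0,0,0,1,0,0,0,0,0,0,0,0,0,0,0]'; python3 - <<'E'
from h import *
m,p,d=snap("wrist","w13"); co=bartilt(m,p,d); s=manip.sense(); print(s["tcp_pos"],yaw(s)+np.pi/2,s["force"],s["ft_torque"])
E
```

```text
t: 26.92
tcp_pos: [0.6084, -0.2298, 0.1739]
tool_rot: [0.705, 0.709, -0.0, -0.001]
force: [-0.2, 0.4, -9.3]
finger_gap: 0.247
tilt rad 0.33602584914794986 top z at tcp 0.1682822280110197 n 457 of 460 range 0.018811174430261746 0.12902516284181997
[ 0.60840446 -0.22978432  0.17402405] 1.5757267382573588 [ 0.68988965 -0.02640166 -9.43406311] [-0.58959136  0.01776559  0.08668393]
```

View pics/w13.png

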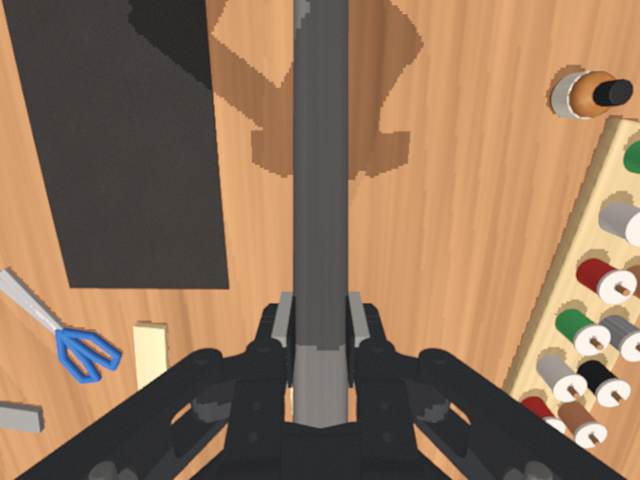

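```bash
python3 -m inch '[0.3,0,-1,0,0.2,0,-1,0,0,0.5,-1,0,0,0.4,-0.8,0,0,0,-0.4,0,0,0,0,0,0,0,0,0]'; python3 - <<'E'
from h import *
m,p,d=snap("wrist","w14"); co=bartilt(m,p,d); s=manip.sense(); print(s["tcp_pos"],yaw(s)+np.pi/2,s["force"],s["ft_torque"])
m,p,d=snap("top"); cv2.imwrite("pics/t14.png",cv2.resize(p[150:280,180:380],None,fx=4,fy=4)[:,:,::-1])
m,p,d=snap("scene"); cv2.imwrite("pics/s14.png",cv2.resize(p[180:350,230:470],None,fx=3.3,fy=3.3)[:,:,::-1])
E
```

```text
t: 27.85
tcp_pos: [0.6147, -0.2214, 0.1328]
tool_rot: [0.705, 0.709, 0.0, 0.001]
force: [0.0, -0.7, -9.0]
finger_gap: 0.244
tilt rad 0.3352490503894388 top z at tcp 0.12692220609419919 n 458 of 460 range 0.018486544297794477 0.1288532244732684
[ 0.61472848 -0.22138754  0.1328574 ] 1.5756507123619556 [ 0.67806952 -1.09351341 -9.45927371] [-0.65858397 -0.02267166 -0.00868175]
```

View pics/t14.png

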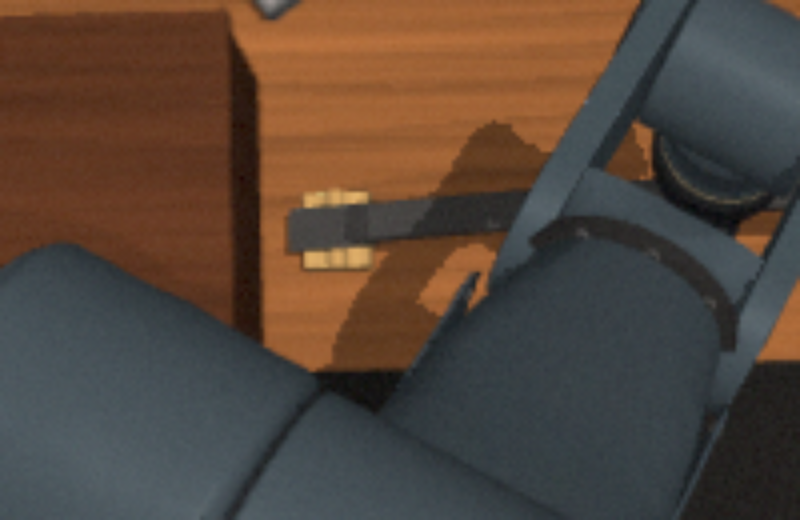

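View pics/s14.png

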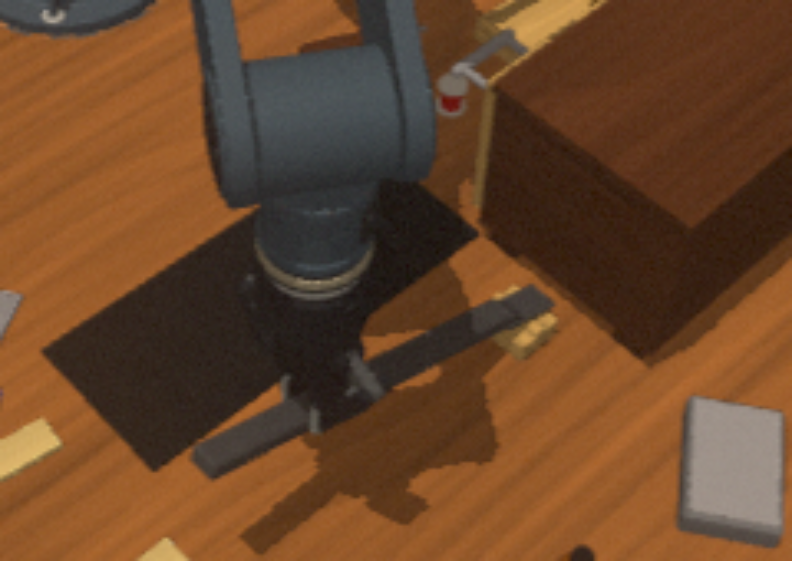

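```bash
python3 -m inch '[0,0.4,-0.14,0,0,0.4,-0.14,0,0,0.4,-0.14,0,0,0.4,-0.14,0,0,0.4,-0.14,0,0,0,0,0]'; python3 -m inch '[0,0.4,-0.14,0,0,0.4,-0.14,0,0,0.4,-0.14,0,0,0.2,-0.07,0,0,0,0,0,0,0,0,0]';  python3 - <<'E'
from h import *
m,p,d=snap("wrist","w15"); co=bartilt(m,p,d); s=manip.sense(); print(s["tcp_pos"],yaw(s)+np.pi/2,s["force"],s["ft_torque"])
m,p,d=snap("top"); cv2.imwrite("pics/t15.png",cv2.resize(p[150:280,180:380],None,fx=4,fy=4)[:,:,::-1])
E
```

```text
t: 28.75
tcp_pos: [0.6141, -0.2004, 0.1251]
tool_rot: [0.705, 0.709, -0.0, -0.0]
force: [0.3, 0.8, -10.5]
finger_gap: 0.242
t: 29.5
tcp_pos: [0.6144, -0.1872, 0.1205]
tool_rot: [0.705, 0.709, -0.0, 0.0]
force: [0.8, 0.3, -7.9]
finger_gap: 0.243
tilt rad 0.3360827086946769 top z at tcp 0.11479230048127947 n 457 of 460 range 0.018706421219352974 0.1290004168691878
[ 0.61442202 -0.18724658  0.12050006] 1.5756960415536767 [ 0.39785698 -1.13636615 -9.45203892] [-0.59020504  0.03847275 -0.01056017]
```

View pics/t15.png

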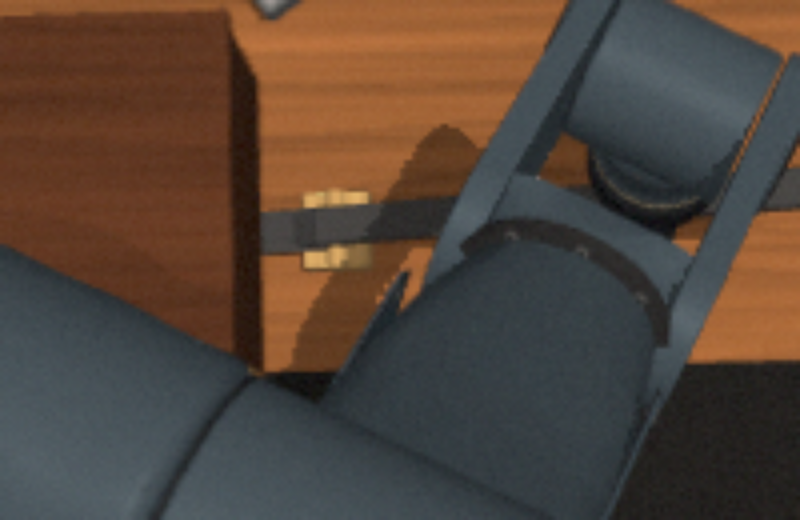

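```bash
python3 -m inch '[0,0.2,-0.1,0,0,0.1,-0.15,0,0,0,-0.15,0,0,0,0,0]'; python3 - <<'E'
from h import *
m,p,d=snap("wrist"); co=bartilt(m,p,d); s=manip.sense(); print(s["tcp_pos"],s["force"],s["ft_torque"])
E
```

```text
t: 30.1
tcp_pos: [0.6143, -0.1839, 0.1164]
tool_rot: [0.705, 0.709, 0.0, -0.0]
force: [-0.8, -0.7, -8.2]
finger_gap: 0.245
tilt rad 0.3258994185833018 top z at tcp 0.11066196818124106 n 458 of 460 range 0.018521193409482016 0.12855664722235077
[ 0.61428834 -0.18390773  0.11638008] [-0.51280206  0.46736438 -8.48699453] [-0.37232345 -0.00290983 -0.04063912]
```

The bar rests on the ridge. I drop the grip to 20 N and lower the tail along the arc.

```bash
python3 -m inch '[0,0,0,0,0,0,0,0]' 5 20; python3 -m inch '[0,-0.2,-0.5,0,0,-0.15,-0.5,0,0,-0.15,-0.5,0,0,-0.15,-0.5,0,0,-0.12,-0.5,0,0,-0.1,-0.5,0,0,-0.1,-0.5,0,0,-0.1,-0.5,0,0,-0.05,-0.5,0,0,0,0,0]'; python3 - <<'E'
from h import *
m,p,d=snap("wrist"); co=bartilt(m,p,d); s=manip.sense(); print(s["tcp_pos"],s["force"],s["ft_torque"])
m,p,d=snap("top"); cv2.imwrite("pics/t16.png",cv2.resize(p[150:280,180:380],None,fx=4,fy=4)[:,:,::-1])
E
```

```text
t: 30.4
tcp_pos: [0.6143, -0.1839, 0.1164]
tool_rot: [0.705, 0.709, 0.0, -0.0]
force: [0.6, 1.2, -8.6]
finger_gap: 0.241
t: 31.65
tcp_pos: [0.6154, -0.198, 0.0715]
tool_rot: [0.705, 0.709, -0.001, 0.003]
force: [2.2, -6.1, -0.6]
finger_gap: 0.246
tilt rad 0.10966999388683095 top z at tcp 0.06598090555185523 n 459 of 460 range 0.020828164253539422 0.12044984649290649
[ 0.61545107 -0.19797537  0.07164806] [ 2.02204377 -5.46980642 -0.84224721] [-0.65683602 -0.37683986 -0.64958767]
```

View pics/t16.png

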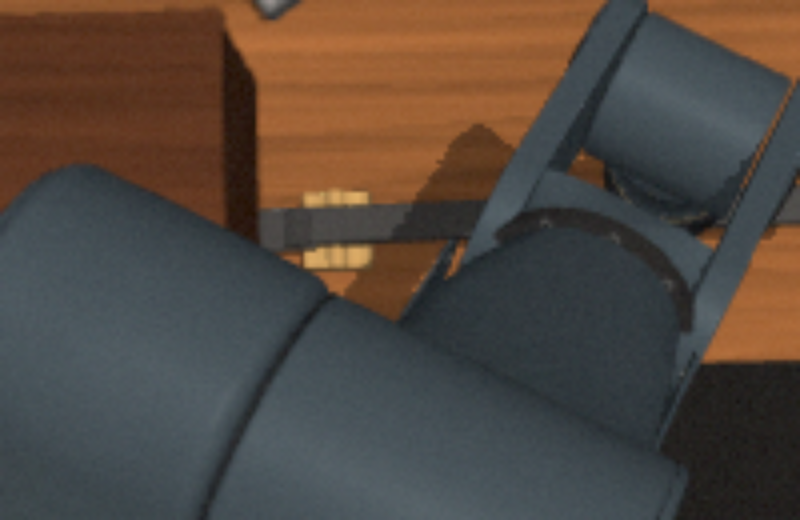

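```bash
python3 -m inch '[0,-0.2,0,0,0,-0.05,-0.5,0,0,-0.05,-0.5,0,0,-0.05,-0.5,0,0,0,-0.5,0,0,0,-0.5,0,0,0,-0.5,0,0,0,0,0]'; python3 - <<'E'
from h import *
m,p,d=snap("wrist"); co=bartilt(m,p,d); s=manip.sense(); print(s["tcp_pos"],s["force"],s["ft_torque"])
m,p,d=snap("top"); cv2.imwrite("pics/t17.png",cv2.resize(p[150:280,180:380],None,fx=4,fy=4)[:,:,::-1])
m,p,d=snap("scene"); cv2.imwrite("pics/s17.png",cv2.resize(p[180:350,230:470],None,fx=3.3,fy=3.3)[:,:,::-1])
E
```

```text
t: 32.75
tcp_pos: [0.6144, -0.2024, 0.042]
tool_rot: [0.703, 0.711, -0.002, 0.002]
force: [-1.0, -11.0, 4.3]
finger_gap: 0.245
tilt rad -0.031138910341639767 top z at tcp 0.03650364684853543 n 460 of 460 range 0.0221997326847351 0.11608831973916796
[ 0.61443812 -0.2024535   0.04214433] [ -0.34649042 -10.27557096   3.51187024] [-1.04257788  0.13412525  0.33989914]
```

View pics/s17.png

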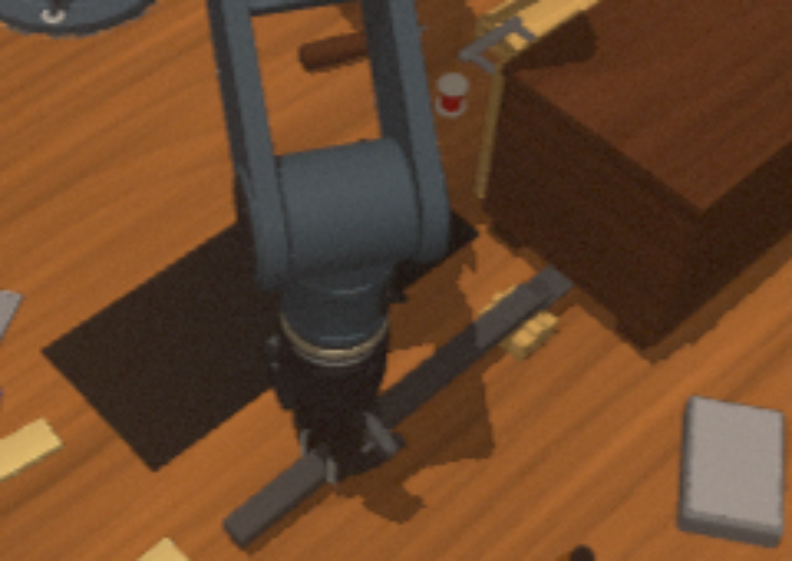

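View pics/t17.png

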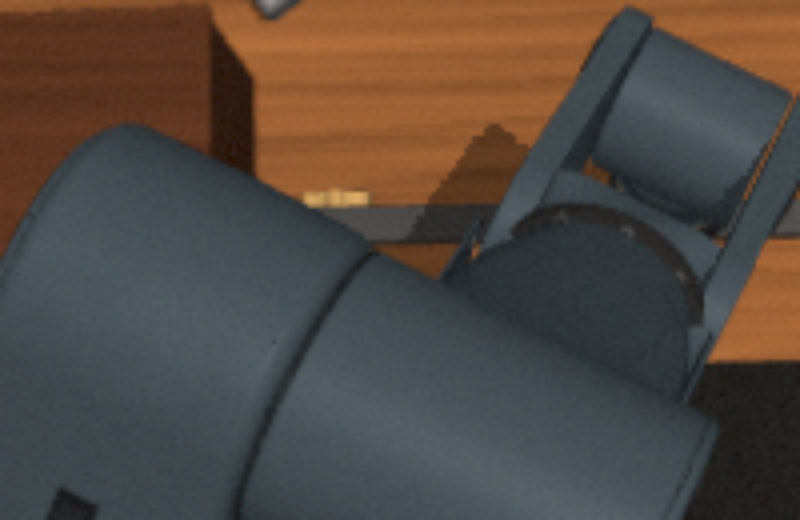

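```bash
python3 -m inch '[0,-0.3,0,0,0,0,0,0]'; python3 -m inch '[0,0,-0.5,0,0,-0.1,-0.3,0,0,0,0,0]'; python3 - <<'E'
from h import *
m,p,d=snap("wrist"); co=bartilt(m,p,d); s=manip.sense(); print(s["tcp_pos"],s["force"],s["ft_torque"])
E
```

```text
t: 33.15
tcp_pos: [0.6137, -0.2026, 0.0416]
tool_rot: [0.704, 0.71, -0.001, 0.0]
force: [-0.7, -6.0, 3.9]
finger_gap: 0.24
t: 33.52
tcp_pos: [0.6154, -0.2031, 0.0339]
tool_rot: [0.706, 0.708, 0.001, 0.001]
force: [2.6, -3.3, 4.4]
finger_gap: 0.245
tilt rad -0.0665876674938399 top z at tcp 0.02848648302235763 n 459 of 460 range 0.022629149330047078 0.11526672436308266
[ 0.61542909 -0.20313646  0.03400076] [ 2.13298185 -3.9484152   4.86950233] [ 0.31276631 -0.44812343 -0.60158374]
```

```bash
python3 -m inch '[0,0,-0.4,0,0,0,0,0]'; python3 -m inch '[0,0,0,0,0,0,0,0,0,0,0,0]' 55; python3 -m inch '[0,0,2,0,0,0,4,0,0,0,4,0,0,-1,4,0,0,0,0,0,0,0,0,0]'; python3 - <<'E'
from h import *
m,p,d=snap("wrist","w18"); co=bartilt(m,p,d); s=manip.sense(); print(s["tcp_pos"],s["force"])
E
```

```text
t: 33.83
tcp_pos: [0.6155, -0.2042, 0.0299]
tool_rot: [0.706, 0.708, 0.0, 0.002]
force: [1.8, -5.8, 2.4]
finger_gap: 0.244
t: 34.2
tcp_pos: [0.6133, -0.2015, 0.0287]
tool_rot: [0.705, 0.709, -0.0, -0.001]
force: [-0.4, -0.8, 0.2]
finger_gap: 0.547
t: 34.95
tcp_pos: [0.6139, -0.2123, 0.17]
tool_rot: [0.705, 0.709, 0.0, -0.0]
force: [0.2, -0.5, -0.7]
finger_gap: 0.55
tilt rad -0.08406774730354022 top z at tcp 0.024153971455051805 n 457 of 460 range -0.04657012251538344 0.15001018473664093
[ 0.61343041 -0.21202936  0.16891558] [-0.74842979  0.67693742 -0.45204427]
```

View pics/w18.png

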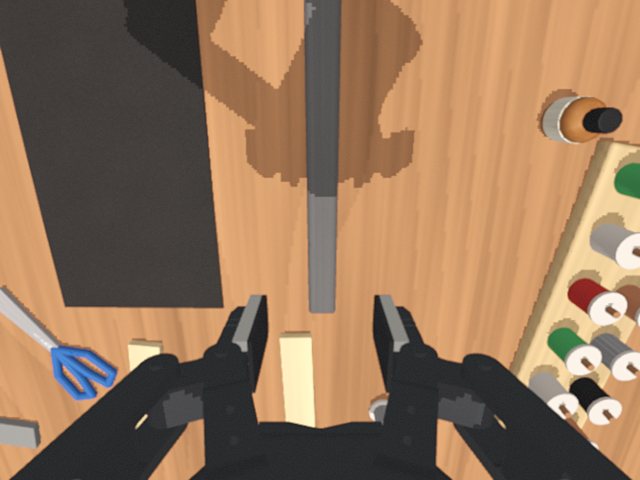

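Bar tilt is −0.084 rad: the tail is on the bench and the cabinet is held up. I back off and look.

```bash
python3 -m inch '[0,-3,1,0,-1,-4,1,0,-1,-4,1,0,-1,-4,0,0,-1,-4,0,0,-1,-3,0,0,0,0,0,0,0,0,0,0]' 60; python3 - <<'E'
from h import *
s=manip.sense(); print(s["tcp_pos"],yaw(s)+np.pi/2)
m,p,d=snap("wrist","w19"); 
m,p,d=snap("top"); cv2.imwrite("pics/t19.png",cv2.resize(p[140:300,190:450],None,fx=3,fy=3)[:,:,::-1])
m,p,d=snap("scene"); cv2.imwrite("pics/s19.png",cv2.resize(p[140:310,330:540],None,fx=3.5,fy=3.5)[:,:,::-1])
E
```

```text
t: 36.0
tcp_pos: [0.564, -0.4312, 0.1979]
tool_rot: [0.705, 0.709, 0.0, -0.002]
force: [-1.1, -0.1, -0.4]
finger_gap: 0.605
[ 0.56397031 -0.43124923  0.19789866] 1.5759781013688832
```

View pics/t19.png

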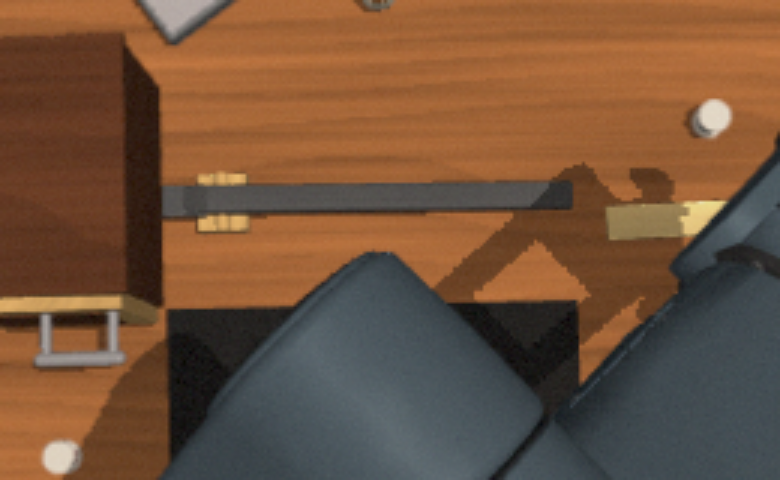

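View pics/s19.png

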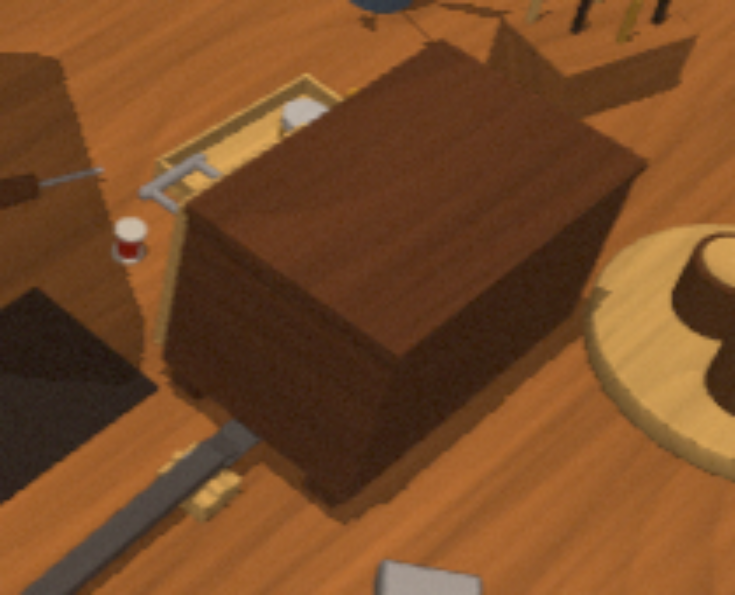

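View pics/w19.png

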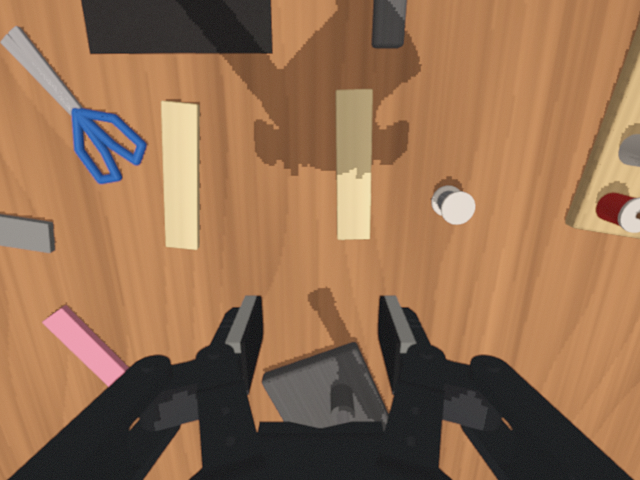

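The cabinet is raised clear. Shim A is at (354,165) and shim B at (182,175), with the spool well right of A.

```bash
python3 - <<'E'
from h import *
m,p,d=snap("wrist"); hsv=cv2.cvtColor(p,cv2.COLOR_RGB2HSV); H,S,V=[hsv[...,i].astype(int) for i in range(3)]
print(hsv[120,354],hsv[200,354],hsv[150,300],hsv[250,250])
w=((S<115)&(V>110)&(H>16)).astype(np.uint8); w[:, :]=cv2.morphologyEx(w,cv2.MORPH_CLOSE,np.ones((5,5)))
rep(m,"A",w,(325,80,385,250),.008); rep(m,"B",w,(150,90,215,260),.008)
m,p,d=snap("top")
# cabinet right side lower edge / front corner bottom
print("side low edge", onz(m,[(190+160/3,140+200/3)],.035), onz(m,[(190+158/3,140+90/3)],.035),onz(m,[(190+162/3,140+300/3)],.035))
print("top R", onz(m,[(190+123/3,140+33/3),(190+128/3,140+295/3)],.205))
print("tail",onz(m,[(190+573/3,140+195/3)],.016))
E
```

```text
[ 20  90 173] [ 20  75 235] [ 13 143 139] [ 14 136 176]
A [ 591.9 -390.6] [ 30.7 129.9] 2.03 area 5037.5 [[574.0, -326.0], [579.0, -456.0], [610.0, -455.0], [605.0, -325.0]]
B [ 439.  -401.1] [130.6  32.1] 84.29 area 5045.0 [[417.0, -464.0], [448.0, -468.0], [461.0, -338.0], [430.0, -335.0]]
side low edge [[0.61093622 0.05827566 0.035     ]] [[0.70693216 0.0591731  0.035     ]] [[0.5247453  0.05748166 0.035     ]]
top R [[0.71157432 0.0599948  0.205     ]
 [0.51395051 0.05765829 0.205     ]]
tail [[ 0.61071828 -0.29907513  0.016     ]]
```

```bash
python3 -m inch '[1.5,-0.1,-4,0.03,1.45,-0.15,-4,0,0,0,-4,0,0,0,-3,0,0,0,-1.8,0,0,0,0,0,0,0,0,0]' 50 20; python3 -m inch '[0,0,-0.2,0,0,0,-0.2,0,0,0,0,0]' 42; python3 -m inch '[0,0,-0.2,0,0,0,0,0]'; python3 - <<'E'
from h import *
m,p,d=snap("wrist","w20"); s=manip.sense(); print(s["tcp_pos"],s["force"],yaw(s)+np.pi/2)
E
```

```text
t: 37.12
tcp_pos: [0.5948, -0.436, 0.033]
tool_rot: [0.695, 0.719, -0.0, 0.001]
force: [-0.6, -0.9, 0.4]
finger_gap: 0.499
t: 37.5
tcp_pos: [0.5938, -0.4353, 0.0277]
tool_rot: [0.695, 0.719, -0.0, 0.0]
force: [-0.4, 0.4, 0.6]
finger_gap: 0.42
t: 37.75
tcp_pos: [0.5937, -0.4351, 0.0252]
tool_rot: [0.695, 0.719, -0.0, -0.0]
force: [-0.7, -0.3, -0.3]
finger_gap: 0.42
[ 0.59371084 -0.4351395   0.02520591] [-0.5225303   0.76519072 -0.89569269] 1.605791186366137
```

View pics/w20.png

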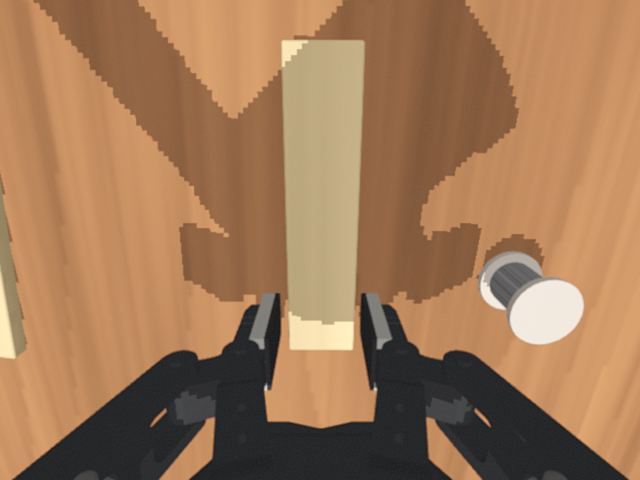

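```bash
python3 -m inch '[0,0,-0.3,0,0,0,0,0]';python3 -m inch '[0,0,-0.2,0,0,0,0,0]';python3 -m inch '[0,0,-0.1,0,0,0,0,0]'
```

```text
t: 38.05
tcp_pos: [0.5936, -0.435, 0.022]
tool_rot: [0.695, 0.719, -0.0, -0.0]
force: [-0.5, 0.3, -0.4]
finger_gap: 0.416
t: 38.3
tcp_pos: [0.5937, -0.4351, 0.0202]
tool_rot: [0.695, 0.719, 0.0, -0.0]
force: [-0.0, -0.1, -0.1]
finger_gap: 0.416
t: 38.55
tcp_pos: [0.5938, -0.4352, 0.0193]
tool_rot: [0.695, 0.719, -0.0, -0.0]
force: [-0.2, -0.3, -0.7]
finger_gap: 0.42
```

```bash
python3 -m inch '[0,0,-0.1,0,0,0,0,0]'; python3 -m inch '[0,0,0,0,0,0,0,0,0,0,0,0,0,0,0,0]' 20 50; python3 -m inch '[0,0,1,0,0,0,2,0,0,0,4,0,0,0,4,0,0,0,0,0,0,0,0,0]'; python3 - <<'E'
from h import *
m,p,d=snap("wrist","w21"); bartilt(m,p,d);s=manip.sense(); print(s["tcp_pos"],s["force"],s["ft_torque"])
E
```

```text
t: 38.8
tcp_pos: [0.5938, -0.4352, 0.0183]
tool_rot: [0.695, 0.719, -0.0, -0.0]
force: [0.4, -0.4, -0.1]
finger_gap: 0.419
t: 39.3
tcp_pos: [0.5942, -0.4355, 0.019]
tool_rot: [0.695, 0.719, 0.0, 0.001]
force: [0.0, -0.3, 5.8]
finger_gap: 0.333
t: 40.05
tcp_pos: [0.5935, -0.4349, 0.1288]
tool_rot: [0.695, 0.719, -0.0, -0.0]
force: [-1.1, 0.2, -0.5]
finger_gap: 0.33
tilt rad 0.0011647474378773967 top z at tcp 0.11819923294881739 n 409 of 460 range 0.019080652549505295 0.1096751124808995
[ 0.59307371 -0.43450432  0.12764769] [-0.24962412  0.01185652 -1.37268984] [-0.03648376 -0.0068575   0.01607575]
```

View pics/w21.png

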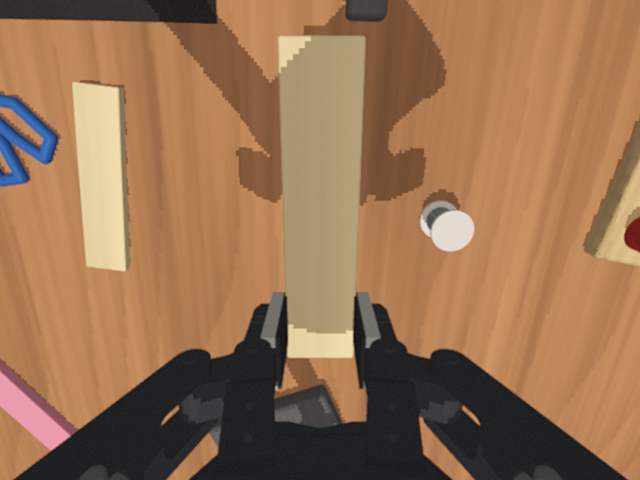

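Shim A is held level. I carry it to the back foot's lane.

```bash
python3 -m inch '[0.8,2,0,-0.013,0.8,3,0,-0.013,0.8,3,0,0,0.8,3,0,0,0.8,3,0,0,0.8,3,0,0,0.8,3,0,0,0.8,3,0,0,0.8,3,0,0,0.8,3,0,0,0.8,2.5,0,0,0.3,0,-1,0,0,0,0,0,0,0,0,0]'; python3 - <<'E'
from h import *
m,p,d=snap("wrist","w22"); s=manip.sense(); print(s["tcp_pos"],yaw(s)+np.pi/2)
E
```

```text
t: 41.85
tcp_pos: [0.6842, -0.1214, 0.1176]
tool_rot: [0.704, 0.71, -0.0, -0.001]
force: [-0.1, -0.2, 0.3]
finger_gap: 0.334
[ 0.6844316  -0.12144842  0.11797467] 1.5783448134514282
```

View pics/w22.png

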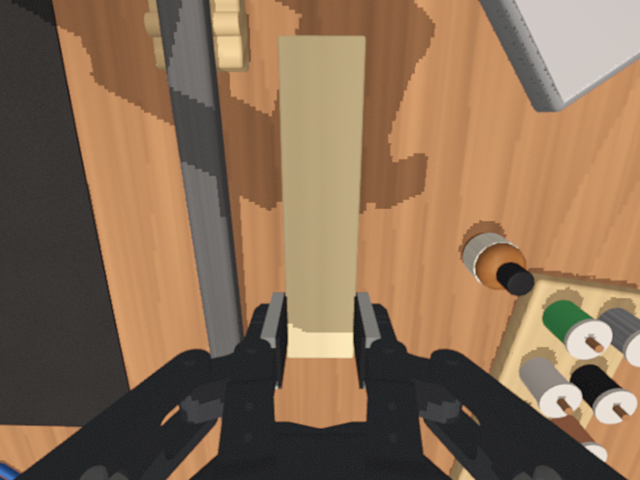

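```bash
python3 -m inch '[0,0,-3,0,0,0,-3,0,0,0,-2,0,0,0,-1.2,0,0,0,-0.6,0,0,0,0,0]'; python3 -m inch '[0,0.8,0,0,0,1,0,0,0,1,0,0,0,1,0,0,0,1,0,0,0,1,0,0,0,0.7,0,0,0,0,0,0]'; python3 - <<'E'
from h import *
s=manip.sense(); print(s["tcp_pos"],s["force"])
m,p,d=snap("top"); cv2.imwrite("pics/t23.png",cv2.resize(p[140:250,190:320],None,fx=6,fy=5)[:,:,::-1])
m,p,d=snap("scene"); cv2.imwrite("pics/s23.png",cv2.resize(p[200:310,370:500],None,fx=5.5,fy=5)[:,:,::-1])
E
```

```text
t: 42.65
tcp_pos: [0.6851, -0.1203, 0.0206]
tool_rot: [0.704, 0.71, 0.0, 0.0]
force: [0.4, -0.4, -0.3]
finger_gap: 0.328
t: 43.65
tcp_pos: [0.6847, -0.0545, 0.0203]
tool_rot: [0.704, 0.711, -0.0, -0.0]
force: [0.4, 0.4, -1.6]
finger_gap: 0.339
[ 0.68473852 -0.05454597  0.02034422] [ 0.43131496  0.37791717 -1.56163187]
```

View pics/t23.png

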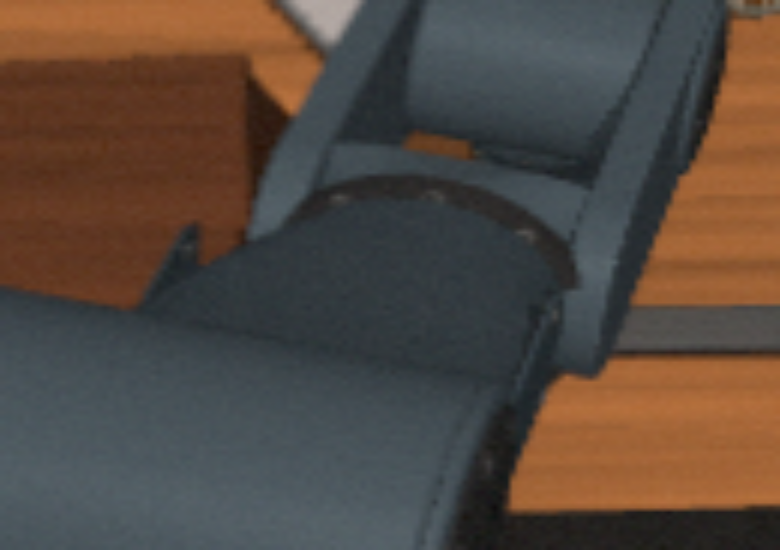

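View pics/s23.png

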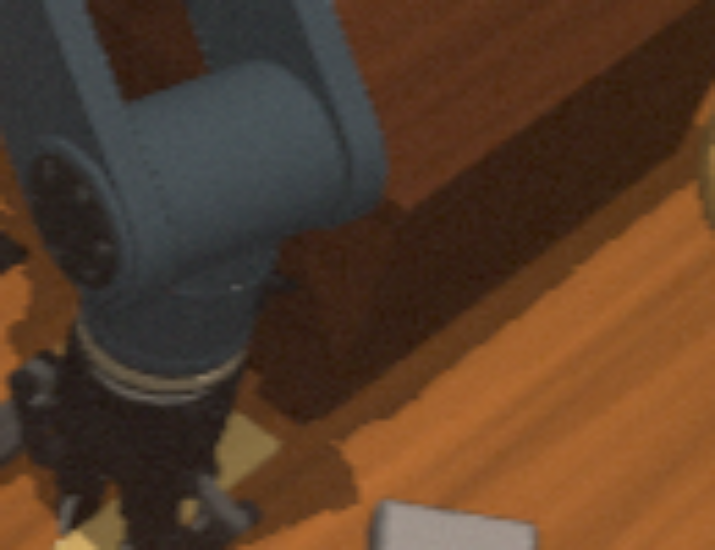

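```bash
python3 - <<'E'
from h import *
m=cam("scene"); print(onz(m,[(370+282/5.5,200+447/5)],.010))
print("cab bottom right-back corner?",onz(m,[(370+310/5.5,200+422/5)],.036), "from top view .71,.059:",proj(m,[[.71,.0595,.036],[.7,.064,.014],[.7,.094,.014]])-[370,200])
p=cv2.imread("pics/s23.png"); q=cv2.convertScaleAbs(p,alpha=2.2,beta=15); cv2.imwrite("pics/s23b.png",q)
E
```

```text
[[0.70341077 0.05291364 0.01      ]]
cab bottom right-back corner? [[0.71037405 0.05800462 0.036     ]] from top view .71,.059: [[56.62202086 84.00351591]
 [53.26438865 85.49851391]
 [60.46599297 79.49294993]]
```

View pics/s23b.png

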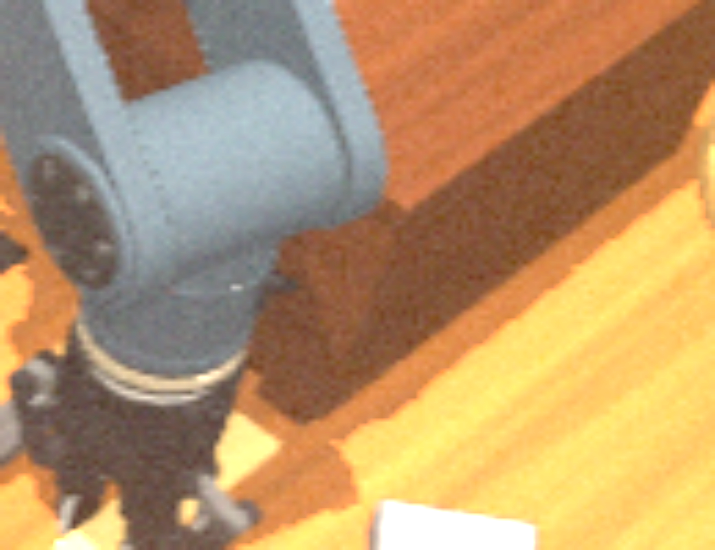

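```bash
python3 -m inch '[-0.2,0,0,0,0,0.8,0,0,0,0.8,0,0,0,0.8,0,0,0,0.8,0,0,0,0.8,0,0,0,0.6,0,0,0,0,0,0]'; python3 -m inch '[0,0,-0.15,0,0,0,0,0]'
```

```text
t: 44.75
tcp_pos: [0.6827, -0.0086, 0.0204]
tool_rot: [0.704, 0.711, -0.0, -0.0]
force: [0.1, -1.6, -0.0]
finger_gap: 0.327
t: 45.0
tcp_pos: [0.683, -0.0095, 0.019]
tool_rot: [0.704, 0.71, 0.0, 0.0]
force: [1.1, 0.5, 0.3]
finger_gap: 0.334
```

Inserted with no contact force. I release and retreat.

```bash
python3 -m inch '[0,0,-0.1,0,0,0,0,0]'; python3 -m inch '[0,0,0,0,0,0,0,0]' 46; python3 -m inch '[0,0,1,0,0,-1,3,0,0,-2,4,0,0,-4,4,0,0,-4,2,0,0,-4,0,0,-1,-4,0,0,-2,-4,0,0,-2,-4,0,0,-3,-4,0,0,-3,-4,0,0,-4,-3,0,0,-4,-2,0,0,-4,-1,0,0.03,0,0,0,0.03,0,0,0,0.03]' 55; python3 - <<'E'
from h import *
s=manip.sense(); print(s["tcp_pos"],yaw(s)+np.pi/2)
m,p,d=snap("wrist","w24")
m,p,d=snap("top"); cv2.imwrite("pics/t24.png",cv2.resize(p[140:300,190:450],None,fx=3,fy=3)[:,:,::-1])
m,p,d=snap("scene"); cv2.imwrite("pics/s24.png",cv2.convertScaleAbs(cv2.resize(p[200:310,370:500],None,fx=5.5,fy=5)[:,:,::-1],alpha=2))
E
```

```text
t: 45.25
tcp_pos: [0.683, -0.0095, 0.019]
tool_rot: [0.704, 0.71, 0.0, 0.0]
force: [-1.1, -0.6, 5.5]
finger_gap: 0.33
t: 45.5
tcp_pos: [0.6827, -0.0095, 0.0177]
tool_rot: [0.704, 0.71, -0.0, -0.0]
force: [0.1, -0.1, 0.9]
finger_gap: 0.459
t: 47.5
tcp_pos: [0.4534, -0.4195, 0.1585]
tool_rot: [0.671, 0.742, 0.0, 0.001]
force: [1.4, 0.4, -0.1]
finger_gap: 0.55
[ 0.45340322 -0.41951712  0.15848154] 1.6709045450287034
```

View pics/t24.png

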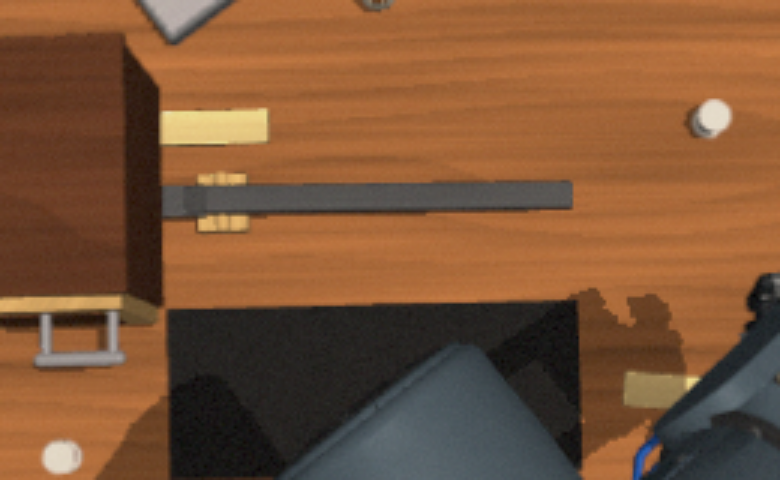

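View pics/s24.png

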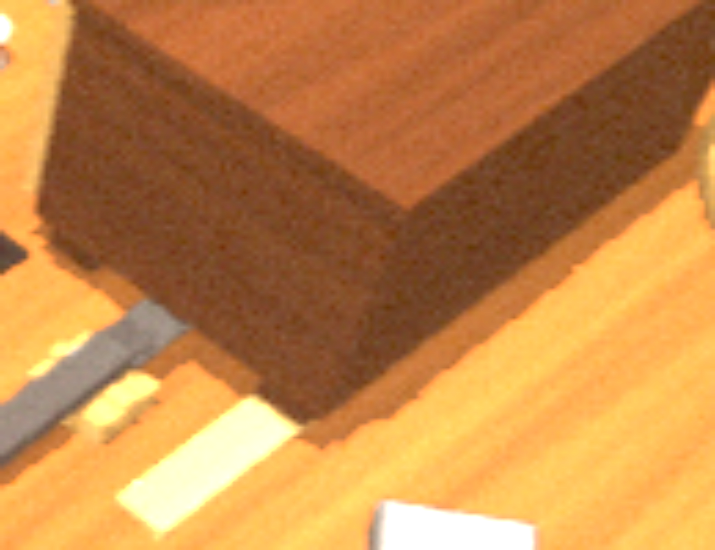

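View pics/w24.png

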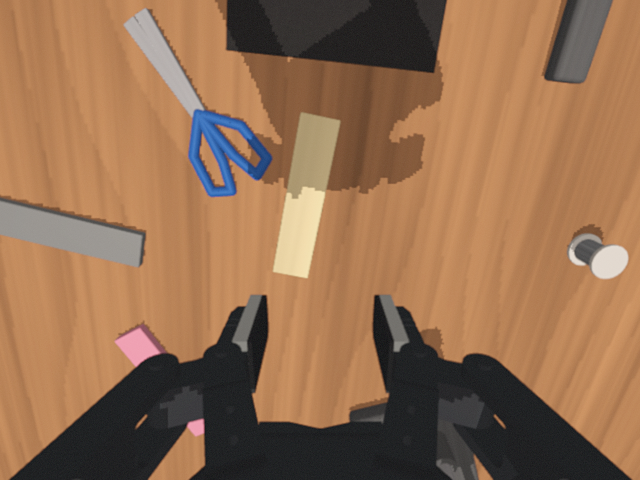

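```bash
python3 -m inch '[-0.9,-1.2,0,-0.1,-0.95,-1.25,-2,-0.1,0,0,-4,0,0,0,-3,0,0,0,-2,0,0,0,-1,0,0,0,0,0,0,0,0,0]' 50 20; python3 - <<'E'
from h import *
s=manip.sense(); print(s["tcp_pos"],yaw(s)+np.pi/2)
m,p,d=snap("wrist","w25")
m,p,d=snap("top"); hsv=cv2.cvtColor(p,cv2.COLOR_RGB2HSV); H,S,V=[hsv[...,i].astype(int) for i in range(3)]
w=((S<150)&(S>80)&(V>170)).astype(np.uint8)
rep(m,"A placed",w,(241,170,290,195),.008)
print("cab back low corner",onz(m,[(190+158/3,140+88/3)],.036))
E
```

```text
t: 48.65
tcp_pos: [0.4349, -0.4444, 0.039]
tool_rot: [0.742, 0.671, -0.0, 0.001]
force: [-0.2, -0.1, 0.4]
finger_gap: 0.504
[ 0.43493572 -0.44436199  0.03896023] 1.47002078046867
A placed [681.2  15. ] [90.2 29.5] 88.68 area 346.5 [[665.0, -30.0], [695.0, -30.0], [697.0, 60.0], [667.0, 60.0]]
cab back low corner [[0.70845589 0.0590114  0.036     ]]
```

View pics/w25.png

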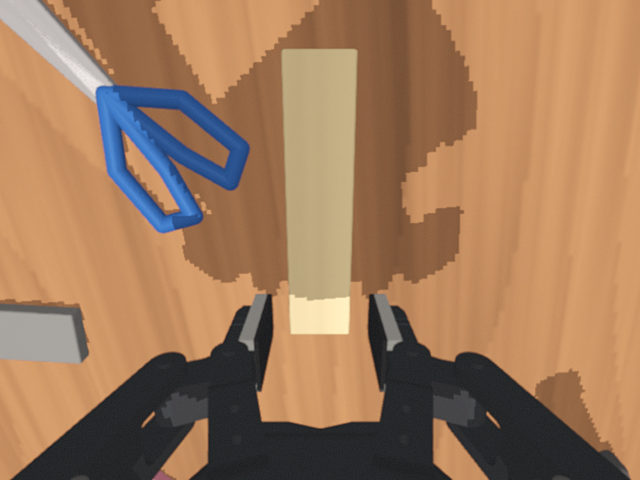

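```bash
python3 -m inch '[0,0.1,-1,0,0,0.1,-0.6,0,0,0,-0.3,0,0,0,0,0]' 42; python3 -m inch '[0,0,-0.2,0,0,0,0,0]'; python3 -m inch '[0,0,0,0,0,0,0,0,0,0,0,0,0,0,0,0]' 20 50; python3 -m inch '[0,0,1,0,0,0,2,0,0,0,4,0,0,0,4,0,0,0,0,0,0,0,0,0]'; python3 - <<'E'
from h import *
m,p,d=snap("wrist","w26"); bartilt(m,p,d);s=manip.sense(); print(s["tcp_pos"],s["force"],s["ft_torque"])
E
```

```text
t: 49.25
tcp_pos: [0.4342, -0.4416, 0.0186]
tool_rot: [0.742, 0.671, 0.0, -0.0]
force: [0.2, -0.6, -0.2]
finger_gap: 0.417
t: 49.5
tcp_pos: [0.4344, -0.4419, 0.0181]
tool_rot: [0.742, 0.671, -0.0, 0.0]
force: [-1.7, 1.9, 6.5]
finger_gap: 0.421
t: 50.0
tcp_pos: [0.4348, -0.4424, 0.0189]
tool_rot: [0.742, 0.671, -0.0, 0.001]
force: [-0.4, 1.5, 10.3]
finger_gap: 0.332
t: 50.75
tcp_pos: [0.4341, -0.4414, 0.1272]
tool_rot: [0.742, 0.671, 0.0, -0.0]
force: [0.5, 0.2, -0.8]
finger_gap: 0.329
tilt rad -0.001955627946300862 top z at tcp 0.11651651354283706 n 389 of 460 range 0.01890500942013326 0.10565026561665684
[ 0.43378352 -0.44098167  0.12630192] [ 0.25886916  0.79261424 -0.70041111] [-0.03249767  0.01935753  0.01548023]
```

View pics/w26.png

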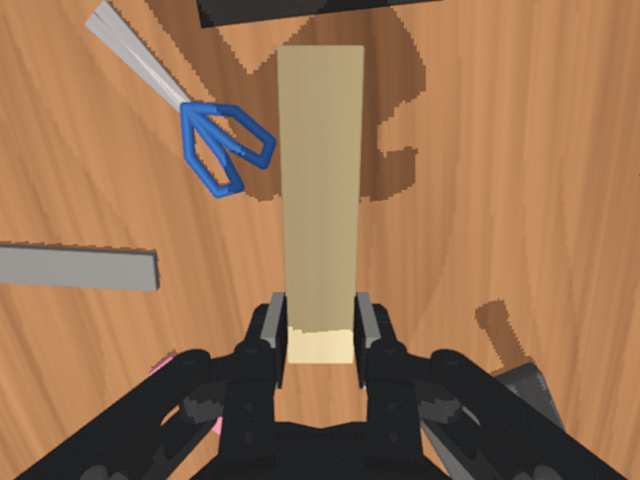

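```bash
python3 -m inch '[1,2,0,0.018,1,3,0,0.018,1,3,0,0.018,1,3,0,0.018,1,3,0,0.018,1,3,0,0.018,1,3,0,0,1,3,0,0,1,3,0,0,1,3,0,0,0.9,3.1,0,0,0,0,-3,0,0,0,-3,0,0,0,-2,0,0,0,-1.6,0,0,0,-0.9,0,0,0,0,0,0,0,0,0]'; python3 - <<'E'
from h import *
m,p,d=snap("wrist","w27"); s=manip.sense(); print(s["tcp_pos"],yaw(s)+np.pi/2,s["force"])
E
```

```text
t: 53.05
tcp_pos: [0.5436, -0.1207, 0.0222]
tool_rot: [0.705, 0.71, 0.0, 0.0]
force: [-1.1, -0.2, -0.5]
finger_gap: 0.333
[ 0.54358746 -0.12078124  0.02223765] 1.5778174904046947 [ 0.33464479 -0.55060326 -0.01888921]
```

View pics/w27.png

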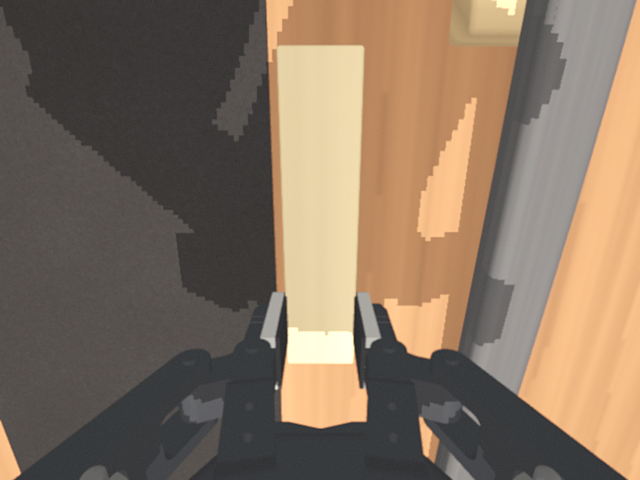

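```bash
python3 -m inch '[0,0.8,-0.2,0,0,1,0,0,0,1,0,0,0,1,0,0,0,1,0,0,0,1,0,0,0,1,0,0,0,0.8,0,0,0,0.8,0,0,0,0.8,0,0,0,0.8,0,0,0,0.8,0,0,0,0.7,0,0,0,0,0,0]'; python3 -m inch '[0,0,-0.15,0,0,0,0,0]'
```

```text
t: 54.85
tcp_pos: [0.5438, -0.0049, 0.0206]
tool_rot: [0.704, 0.71, 0.0, 0.001]
force: [-0.0, -1.4, 8.0]
finger_gap: 0.331
t: 55.1
tcp_pos: [0.5439, -0.005, 0.0203]
tool_rot: [0.705, 0.71, 0.001, 0.001]
force: [0.1, -0.7, 15.6]
finger_gap: 0.335
```

```bash
python3 -m inch '[0,0,0.1,0,0,0,0,0]' 46; python3 -m inch '[0,0,1,0,0,-1,3,0,0,-2,4,0,0,-4,4,0,0,-4,2,0,0,-4,0,0,0,-3,0,0,0,0,0,0]' 55; python3 - <<'E'
from h import *
s=manip.sense(); print(s["tcp_pos"],yaw(s)+np.pi/2)
m,p,d=snap("wrist","w28")
m,p,d=snap("top"); cv2.imwrite("pics/t28.png",cv2.resize(p[140:300,190:450],None,fx=3,fy=3)[:,:,::-1])
hsv=cv2.cvtColor(p,cv2.COLOR_RGB2HSV); H,S,V=[hsv[...,i].astype(int) for i in range(3)]
m,p,d=snap("scene"); cv2.imwrite("pics/s28.png",cv2.convertScaleAbs(cv2.resize(p[200:310,350:500],None,fx=5.2,fy=5)[:,:,::-1],alpha=2))
E
```

```text
t: 55.35
tcp_pos: [0.5428, -0.0047, 0.0196]
tool_rot: [0.705, 0.709, 0.0, -0.001]
force: [0.6, 0.7, 5.7]
finger_gap: 0.46
t: 56.35
tcp_pos: [0.5431, -0.1875, 0.1594]
tool_rot: [0.706, 0.708, 0.0, 0.0]
force: [0.8, 0.4, -0.4]
finger_gap: 0.552
[ 0.54308015 -0.18747429  0.15942537] 1.57450093952557
```

View pics/t28.png

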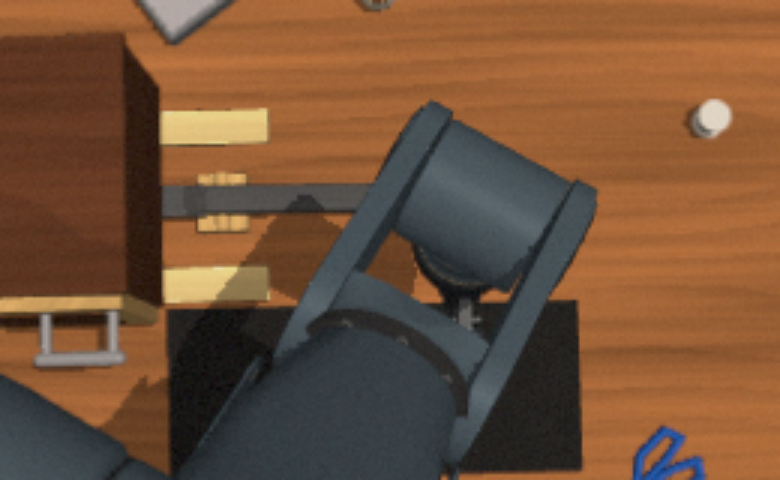

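View pics/s28.png

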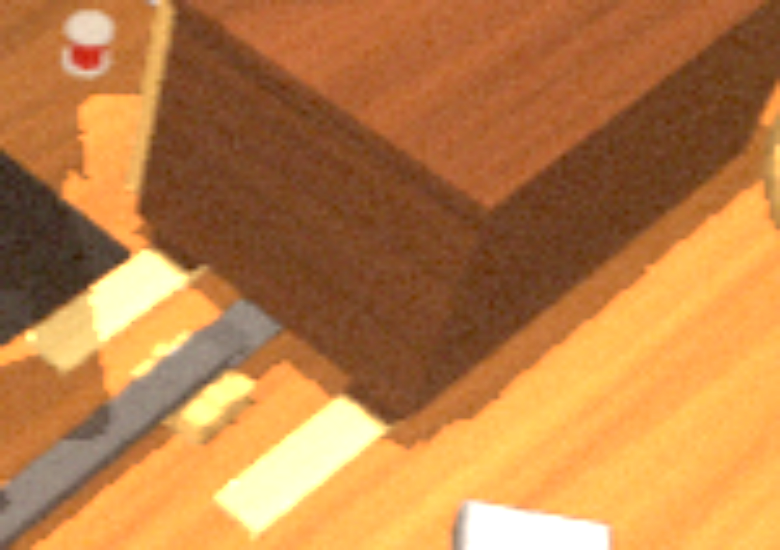

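View pics/w28.png

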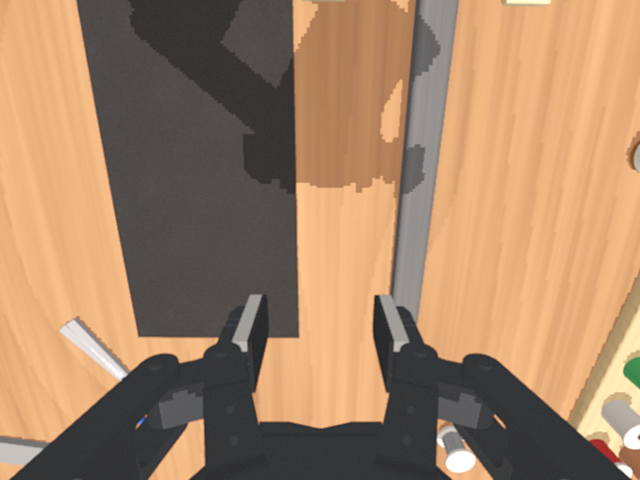

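Both shims lie under the right feet with equal outer ends, at (215,127) and (215,284) in the enlarged top view. Now I take the bar out: grip behind the balance point, raise the tail, then withdraw.

```bash
python3 -m inch '[2,-0.5,0,0,2.5,-0.5,0,0,2.5,0,0,0,0,0,-3,0,0,0,-3,0,0,0,0,0]' 60; python3 - <<'E'
from h import *
m,p,d=snap("wrist","w29"); s=manip.sense(); print(s["tcp_pos"],yaw(s)+np.pi/2,s["force"]); bartilt(m,p,d)
E
```

```text
t: 57.25
tcp_pos: [0.6112, -0.1929, 0.0968]
tool_rot: [0.704, 0.71, -0.001, -0.004]
force: [-0.2, 0.7, 0.3]
finger_gap: 0.599
[ 0.61248747 -0.19387297  0.09846642] 1.5793247278522868 [0.54346325 0.68263219 0.89309616]
tilt rad -0.08585534361124852 top z at tcp 0.025577289165074554 n 459 of 460 range -0.008561495368516912 0.1326562913135706
```

View pics/w29.png

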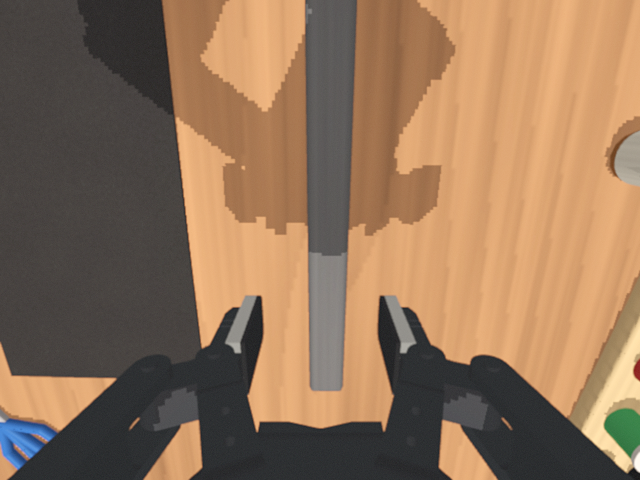

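```bash
python3 -m inch '[0.3,0,-2,0,0,0,-2,0,0,0,-1.8,0,0,0,-1,0,0,0,0,0,0,0,0,0]' 55; python3 -m inch '[0,0,0,0,0,0,0,0,0,0,0,0,0,0,0,0]' 10 20; python3 -m inch '[0,0,0.4,0,0,0,0.4,0,0,0,0.4,0,0,0,0.4,0,0,0,0,0]'; python3 - <<'E'
from h import *
m,p,d=snap("wrist","w30"); s=manip.sense(); print(s["tcp_pos"],yaw(s)+np.pi/2,s["force"],s["ft_torque"]); bartilt(m,p,d)
E
```

```text
t: 58.05
tcp_pos: [0.6167, -0.196, 0.0318]
tool_rot: [0.705, 0.71, 0.0, 0.0]
force: [0.4, -0.1, -0.1]
finger_gap: 0.549
t: 58.55
tcp_pos: [0.6165, -0.1959, 0.0321]
tool_rot: [0.705, 0.71, 0.0, 0.0]
force: [-1.6, 0.0, 6.3]
finger_gap: 0.272
t: 59.18
tcp_pos: [0.6161, -0.1954, 0.0477]
tool_rot: [0.705, 0.71, -0.0, -0.0]
force: [-0.6, -0.0, -2.6]
finger_gap: 0.272
[ 0.61612139 -0.1954114   0.04747111] 1.5779469280580756 [-1.16239131 -0.77470615 -1.18040716] [-0.23877374  0.08173976  0.06923753]
tilt rad -0.013583384545144381 top z at tcp 0.04041223914697007 n 458 of 460 range 0.021244864866786343 0.11741895131540026
```

```bash
python3 -m inch '[0,0,0.4,0,0,0.02,0.4,0,0,0.03,0.4,0,0,0.05,0.4,0,0,0.05,0.5,0,0,0.05,0.5,0,0,0,0,0]'; python3 - <<'E'
from h import *
m,p,d=snap("wrist","w31"); s=manip.sense(); print(s["tcp_pos"],yaw(s)+np.pi/2,s["force"],s["ft_torque"]); bartilt(m,p,d)
m,p,d=snap("scene"); cv2.imwrite("pics/s31.png",cv2.convertScaleAbs(cv2.resize(p[200:310,350:500],None,fx=5.2,fy=5)[:,:,::-1],alpha=2))
E
```

```text
t: 60.1
tcp_pos: [0.6164, -0.1937, 0.0739]
tool_rot: [0.704, 0.71, -0.0, 0.0]
force: [-0.0, 2.1, -7.4]
finger_gap: 0.272
[ 0.61629826 -0.19375449  0.07361805] 1.578076518379512 [ 4.14379639e-03  7.77001493e-01 -8.00418159e+00] [-0.00956774  0.08282526  0.03825622]
tilt rad 0.11452782766768528 top z at tcp 0.06648866383902867 n 456 of 460 range 0.019715022188486437 0.12123777639572043
```

View pics/s31.png

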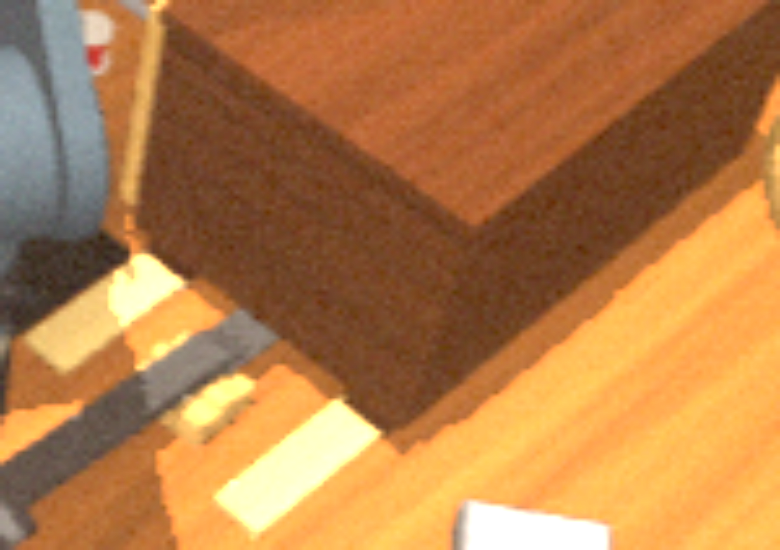

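The cabinet sits on the shims and the blade hangs free. I clamp and draw the bar straight out.

```bash
python3 -m inch '[0,0,0,0,0,0,0,0,0,0,0,0]' 5 110; python3 -m inch '[0,-0.4,0.1,0,0,-0.6,0,0,0,-0.8,0,0,0,-1,0,0,0,-1,0,0,0,-1,0.2,0,0,-1.5,0.5,0,0,-1.5,0.5,0,0,-1,1,0,0,0,2,0,0,0,2,0,0,0,0,0,0,0,0,0]'; python3 - <<'E'
from h import *
m,p,d=snap("wrist","w32"); s=manip.sense(); print(s["tcp_pos"],yaw(s)+np.pi/2,s["force"],s["ft_torque"]); bartilt(m,p,d)
m,p,d=snap("top"); cv2.imwrite("pics/t32.png",cv2.resize(p[140:310,90:350],None,fx=3,fy=3)[:,:,::-1])
E
```

```text
t: 60.58
tcp_pos: [0.6163, -0.1939, 0.0734]
tool_rot: [0.705, 0.71, -0.0, 0.0]
force: [0.1, 0.9, -6.6]
finger_gap: 0.24
t: 62.2
tcp_pos: [0.6161, -0.281, 0.1366]
tool_rot: [0.704, 0.71, -0.0, -0.0]
force: [-0.1, 0.4, -8.8]
finger_gap: 0.243
[ 0.61574535 -0.28080736  0.13596371] 1.5785032784699973 [ 5.97152756e-01  9.24568042e-03 -9.52128282e+00] [-0.60665863  0.00410355  0.03066269]
tilt rad 0.13331892832406633 top z at tcp 0.12847186608399006 n 459 of 460 range 0.019204784457592272 0.12204098627620386
```

View pics/t32.png

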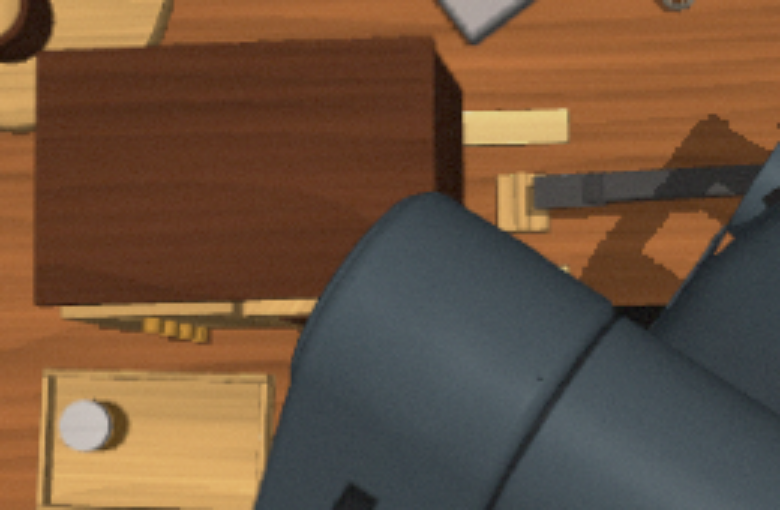

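```bash
python3 - <<'E'
from h import *
m=cam("top"); P=onz(m,[(246.25,243.25),(382.5,240.25),(383.75,296.75),(246.75,300)],.002); print(P.round(3),P.mean(0).round(4))
print("jar",onz(m,[(90+85/3,140+425/3)],.056), "tray",onz(m,[(90+43/3,140+372/3),(90+272/3,140+378/3)],.026))
E
```

```text
[[ 0.519  0.057  0.002]
 [ 0.519 -0.302  0.002]
 [ 0.371 -0.301  0.002]
 [ 0.37   0.057  0.002]] [ 0.4448 -0.1223  0.002 ]
jar [[0.42414379 0.37639465 0.056     ]] tray [[0.4710633  0.42616165 0.026     ]
 [0.46182894 0.22396891 0.026     ]]
```

```bash
python3 -m inch '[-1,0,0,0,-2,0,0,0,-2,0,0,0,-2,0,0,0,-2,0,0,0,-2,0,0,0,-2,0,0,0,-2,0.5,0,0,-2,1,0,0,-1.5,1.5,0,-0.004,-1.1,1.5,-1,-0.004,0,1.5,-1,0,0,1.1,-1,0,0,0,-1,0,0,0,-1,0,0,0,-1,0,0,0,0,0,0,0,0,0]'; python3 - <<'E'
from h import *
m,p,d=snap("wrist","w33"); s=manip.sense(); print(s["tcp_pos"],yaw(s)+np.pi/2,s["force"],s["ft_torque"]); bartilt(m,p,d)
E
```

```text
t: 64.55
tcp_pos: [0.4204, -0.211, 0.0764]
tool_rot: [0.708, 0.707, 0.0, 0.0]
force: [-0.3, -0.5, -8.7]
finger_gap: 0.242
[ 0.42053417 -0.21106626  0.07656169] 1.5695287246623655 [ 0.20406094 -0.23454975 -9.31971947] [-0.6305386   0.01521578  0.03363087]
tilt rad 0.1420664828613365 top z at tcp 0.06848386321745 n 459 of 460 range 0.019263655061208532 0.12237000625082427
```

View pics/w33.png

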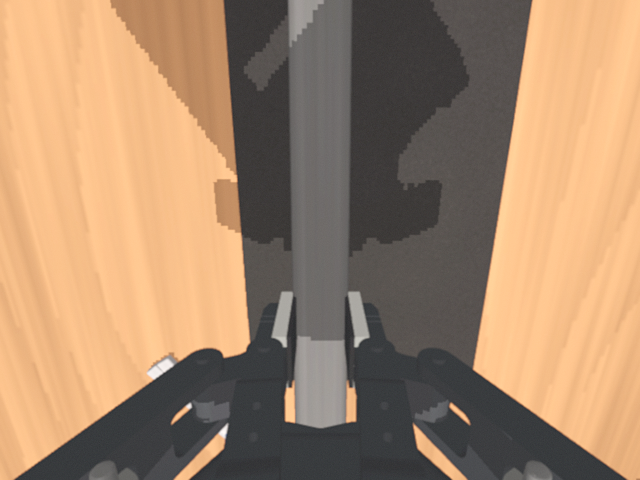

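```bash
python3 -m inch '[0,0,-0.6,0,0,0,-0.5,0,0,0,0,0]'; python3 -m inch '[0,0,0,0,0,0,-0.5,0,0,0,-0.6,0,0,-0.1,-0.6,0,0,0,-0.6,0,0,-0.1,-0.6,0,0,0,-0.6,0,0,0,0,0]' 5 20; python3 - <<'E'
from h import *
m,p,d=snap("wrist","w34"); s=manip.sense(); print(s["tcp_pos"],s["force"],s["ft_torque"]); bartilt(m,p,d)
E
```

```text
t: 64.97
tcp_pos: [0.4201, -0.2105, 0.065]
tool_rot: [0.707, 0.707, -0.0, -0.001]
force: [-0.3, -0.7, -9.1]
finger_gap: 0.242
t: 65.97
tcp_pos: [0.421, -0.2133, 0.0301]
tool_rot: [0.708, 0.706, 0.0, 0.001]
force: [2.3, -3.3, -3.7]
finger_gap: 0.242
[ 0.42096296 -0.21324993  0.03029229] [ 2.05528306 -3.46359333 -4.33283477] [ 0.22142846 -0.32576288 -0.45141862]
tilt rad 0.014465825035357415 top z at tcp 0.022039507012968487 n 457 of 460 range 0.02027859444638149 0.11841328885426046
```

```bash
python3 -m inch '[0,0,-0.3,0,0,0,0,0]'; python3 -m inch '[0,0,0,0,0,0,0,0,0,0,0,0]' 55; python3 -m inch '[0,0,2,0,0,0,4,0,0,0,4,0,0,0,4,0,0,0,0,0]'; python3 - <<'E'
from h import *
m,p,d=snap("wrist","w35"); s=manip.sense(); print(s["tcp_pos"],s["force"]); bartilt(m,p,d)
m,p,d=snap("top"); cv2.imwrite("pics/t35.png",cv2.resize(p[140:310,190:450],None,fx=3,fy=3)[:,:,::-1])
E
```

```text
t: 66.28
tcp_pos: [0.4207, -0.213, 0.0275]
tool_rot: [0.708, 0.706, 0.0, 0.001]
force: [1.6, -4.0, -3.7]
finger_gap: 0.24
t: 66.65
tcp_pos: [0.4199, -0.2122, 0.0276]
tool_rot: [0.707, 0.707, -0.0, -0.0]
force: [-0.2, -0.5, -0.3]
finger_gap: 0.548
t: 67.28
tcp_pos: [0.4215, -0.2135, 0.1701]
tool_rot: [0.707, 0.707, 0.0, 0.003]
force: [0.7, -0.7, 1.1]
finger_gap: 0.551
[ 0.42062445 -0.21289151  0.16859513] [ 0.29205162 -0.49845774 -0.83561901]
tilt rad 0.0017499628039148345 top z at tcp 0.018465397278959027 n 458 of 460 range -0.048911803064341085 0.1538012013275157
```

View pics/w35.png

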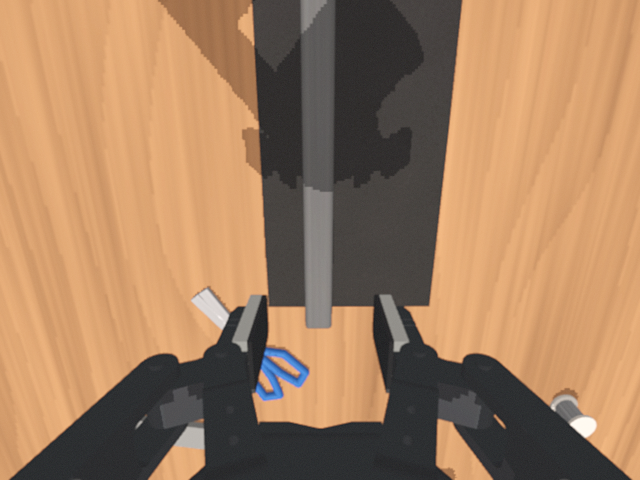

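View pics/t35.png

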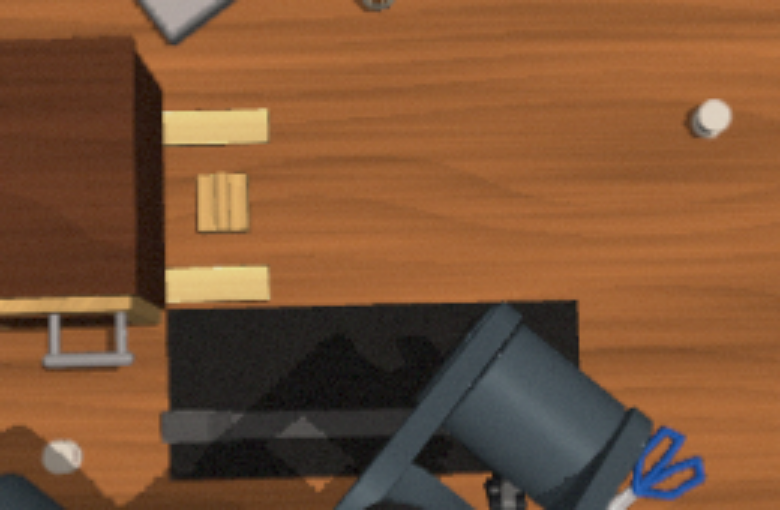

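Bar lies flat and lengthwise on the mat. Next I fetch the block.

```bash
python3 -m inch '[2,1,0,0,3,2,0,0,3,2,0,0,3,2,0,0,3,2,0,0,3,2,0,0,2.3,0.3,0,0,0,0,0,0,0,0,0,0]' 68 40; python3 - <<'E'
from h import *
m,p,d=snap("wrist","w36"); s=manip.sense(); print(s["tcp_pos"],yaw(s)+np.pi/2)
hsv=cv2.cvtColor(p,cv2.COLOR_RGB2HSV); H,S,V=[hsv[...,i].astype(int) for i in range(3)]
w=((S<125)&(V>100)&(H>15)).astype(np.uint8); w=cv2.morphologyEx(w,cv2.MORPH_CLOSE,np.ones((5,5)))
rep(m,"blk",w,(270,0,370,140),.02)
E
```

```text
t: 68.5
tcp_pos: [0.6114, -0.0995, 0.1657]
tool_rot: [0.707, 0.707, -0.001, -0.002]
force: [-0.3, 0.9, 0.7]
finger_gap: 0.68
[ 0.61150952 -0.09971311  0.16613049] 1.5692855708224651
blk [613.2   9.7] [51.1 43.8] 0.02 area 4820.0 [[588.0, 32.0], [588.0, -12.0], [639.0, -12.0], [639.0, 32.0]]
```

View pics/w36.png

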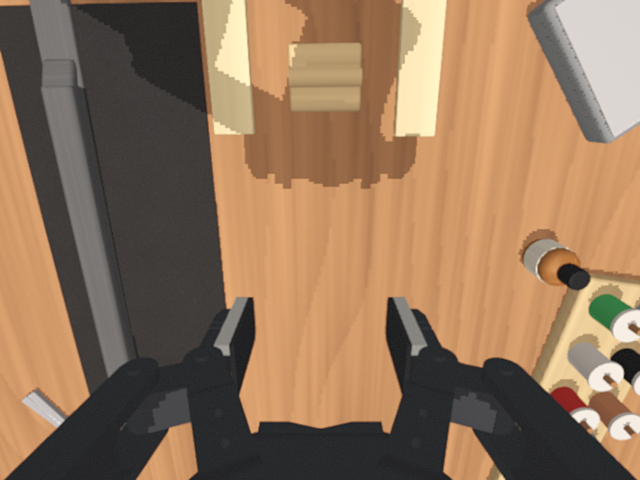

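```bash
python3 -m inch '[0.2,3,0,0,0,3,0,0,0,2.5,0,0,0,1.3,-2,0,0,0,-4,0,0,0,-4,0,0,0,-3,0,0,0,-1.4,0,0,0,0,0,0,0,0,0]'; python3 -m inch '[0,0,0,0,0,0,0,0,0,0,0,0,0,0,0,0]' 20 40;  python3 -m inch '[0,0,1,0,0,0,3,0,0,0,3,0,0,-2,3,0,0,-3,0,0,0,-3,0,0,0,-3,0,0,0,0,0,0]'; python3 - <<'E'
from h import *
m,p,d=snap("wrist","w37"); s=manip.sense(); print(s["tcp_pos"],yaw(s)+np.pi/2)
E
```

```text
t: 69.8
tcp_pos: [0.6161, -0.0021, 0.0246]
tool_rot: [0.708, 0.707, 0.001, 0.001]
force: [-0.4, 0.1, 0.3]
finger_gap: 0.679
t: 70.3
tcp_pos: [0.6163, -0.002, 0.0251]
tool_rot: [0.707, 0.707, 0.001, 0.001]
force: [-0.7, -1.5, 6.6]
finger_gap: 0.574
t: 71.3
tcp_pos: [0.6155, -0.1139, 0.1238]
tool_rot: [0.709, 0.706, 0.0, 0.001]
force: [0.7, -0.1, -1.9]
finger_gap: 0.57
[ 0.61512194 -0.11240763  0.12364787] 1.5678042933721565
```

View pics/w37.png

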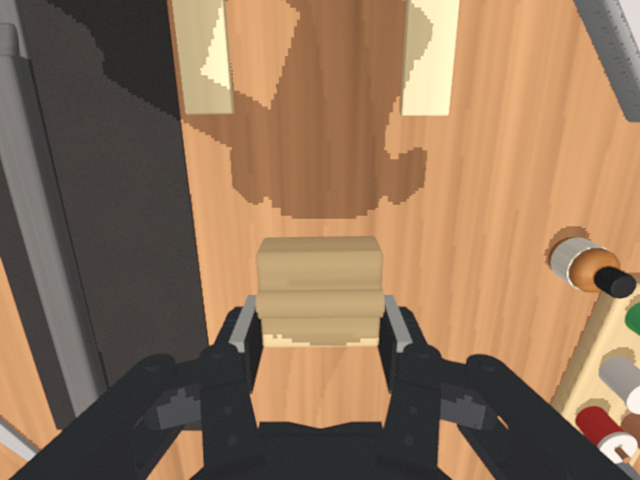

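```bash
python3 -m inch '[-1.2,-0.3,0,-0.131,-1.2,-0.3,0,-0.131,-1.2,-0.3,0,-0.131,-1.2,-0.3,0,-0.131,-1.2,-0.3,0,-0.131,-1.2,-0.3,0,-0.131,-1.2,-0.3,0,-0.131,-1.2,-0.3,0,-0.131,-1.2,-0.3,0,-0.131,-1.2,-0.4,0,-0.131,-1.2,-0.4,0,-0.131,-1.2,-0.3,0,-0.13,0,0,-3,0,0,0,-3,0,0,0,0,0,0,0,0,0]'; python3 - <<'E'
from h import *
m,p,d=snap("wrist","w38"); s=manip.sense(); print(s["tcp_pos"],yaw(s)+np.pi/2)
E
```

```text
t: 73.35
tcp_pos: [0.4718, -0.1493, 0.0641]
tool_rot: [1.0, -0.0, 0.0, 0.0]
force: [0.8, -0.3, 0.1]
finger_gap: 0.573
[ 0.47199988 -0.14954606  0.06438924] -0.0005119460207663185
```

View pics/w38.png

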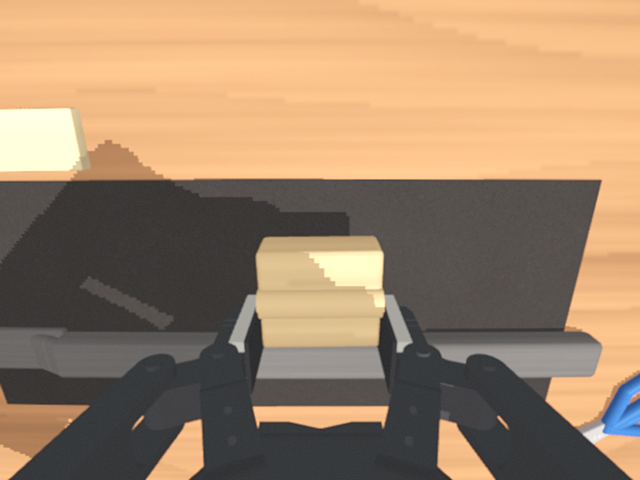

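```bash
python3 -m inch '[0,0,-1.5,0,0,0,-1.2,0,0,0,-0.7,0,0,0,-0.3,0,0,0,0,0]'; python3 -m inch '[0,0,0,0,0,0,0,0,0,0,0,0]' 80; python3 -m inch '[0,0,2,0,0,0,4,0,0,0,4,0,0,0,4,0,0,0,0,0]'; python3 - <<'E'
from h import *
m,p,d=snap("wrist","w39"); s=manip.sense(); print(s["tcp_pos"],s["force"])
E
```

```text
t: 74.03
tcp_pos: [0.4708, -0.1495, 0.0271]
tool_rot: [1.0, -0.001, -0.0, -0.0]
force: [-1.8, 0.9, 8.4]
finger_gap: 0.571
t: 74.4
tcp_pos: [0.4714, -0.1498, 0.0262]
tool_rot: [1.0, -0.001, -0.0, -0.0]
force: [0.2, 0.1, 0.4]
finger_gap: 0.795
t: 75.03
tcp_pos: [0.4731, -0.1507, 0.1691]
tool_rot: [1.0, -0.001, 0.003, 0.002]
force: [-0.1, -0.0, 0.1]
finger_gap: 0.801
[ 0.47192506 -0.15006459  0.16748023] [-0.26258693  0.57294927 -1.08664062]
```

View pics/w39.png

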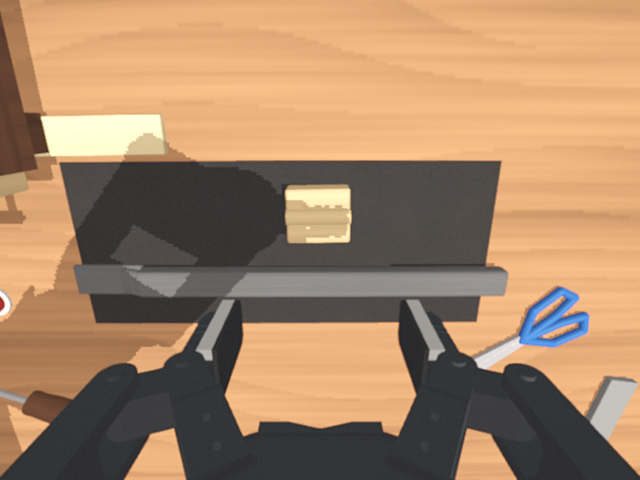

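Block and bar are both on the mat. Now I check the cabinet is level and locate the handle.

```bash
python3 - <<'E'
from h import *
m,p,d=snap("top","t40")
ys,xs=np.mgrid[156:235:2,108:232:2]; uv=np.c_[xs.ravel(),ys.ravel()]; P=pts(m,d,uv)
Q=P[(P[:,2]>.18)&(P[:,2]<.225)]
co=np.linalg.lstsq(np.c_[Q[:,:2],np.ones(len(Q))],Q[:,2],rcond=None)[0]; print("plane",co,len(Q))
cv2.imwrite("pics/t40c.png",cv2.resize(p[140:310,90:290],None,fx=4,fy=4)[:,:,::-1][:,:,::-1][:,:,::-1])
m,p,d=snap("scene"); cv2.imwrite("pics/s40.png",cv2.resize(p[140:310,330:540],None,fx=3.5,fy=3.5)[:,:,::-1])
E
```

```text
plane [-0.00181526 -0.00152665  0.20302193] 2462
```

View pics/t40c.png

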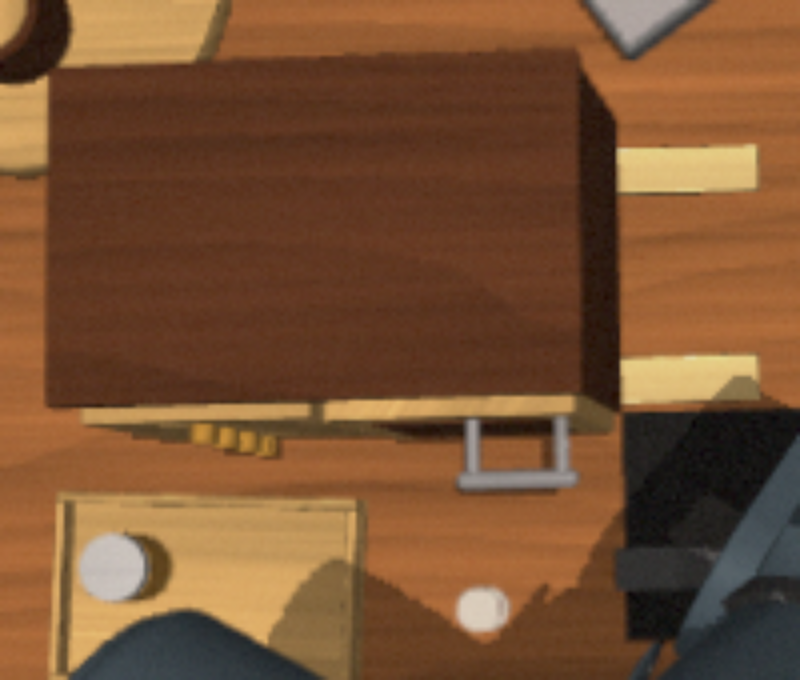

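View pics/s40.png

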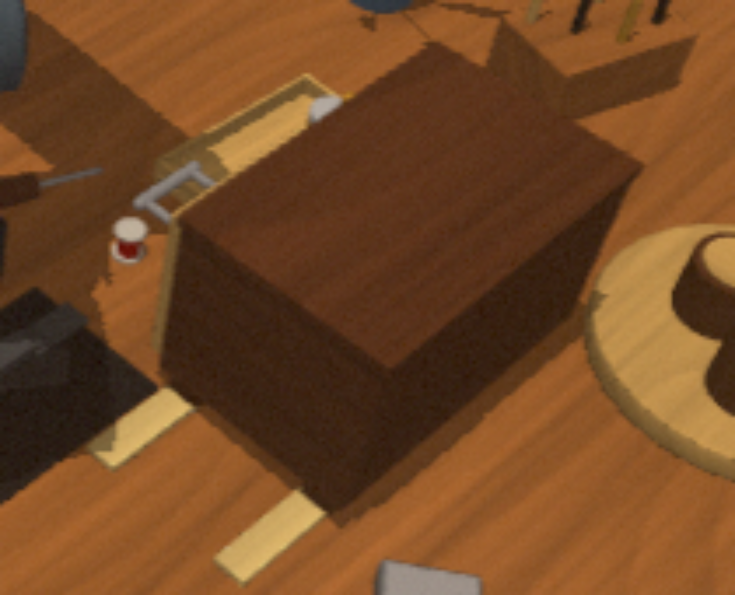

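The cabinet top is level: plane slopes about −0.002, against 0.029 at the start. The jar stands in the tray at (115,567), nudged a couple of cm. The handle runs from (460,482) to (575,477). I go above the handle.

```bash
python3 -m inch '[0,0,3,0,0,1,3,0.131,0,2,3,0.131,0,2,3,0.131,0,2,0,0.131,0,2,0,0.131,0,2,0,0.131,0,2,0,0.131,0,2,0,0.131,0,2,0,0.131,0,2,0,0.131,0,2,0,0.131,0,1.2,0,0.13,0,0,0,0,0,0,0,0]' 30 20; python3 - <<'E'
from h import *
m=cam("top"); print("handle top",onz(m,[(90+460/4,140+482/4),(90+577/4,140+477/4)],.172).round(4))
s=manip.sense(); print(s["tcp_pos"],yaw(s)+np.pi/2, s["q"].round(2))
m,p,d=snap("wrist","w41")
E
```

```text
t: 77.05
tcp_pos: [0.471, 0.072, 0.2854]
tool_rot: [0.708, 0.706, -0.001, -0.001]
force: [0.5, -0.2, -0.2]
finger_gap: 0.303
handle top [[0.4676 0.1273 0.172 ]
 [0.4691 0.0602 0.172 ]]
[0.47095816 0.071968   0.28539421] 1.5679870213879972 [-0.08  0.28  1.75 -0.    1.11 -0.08]
```

View pics/w41.png

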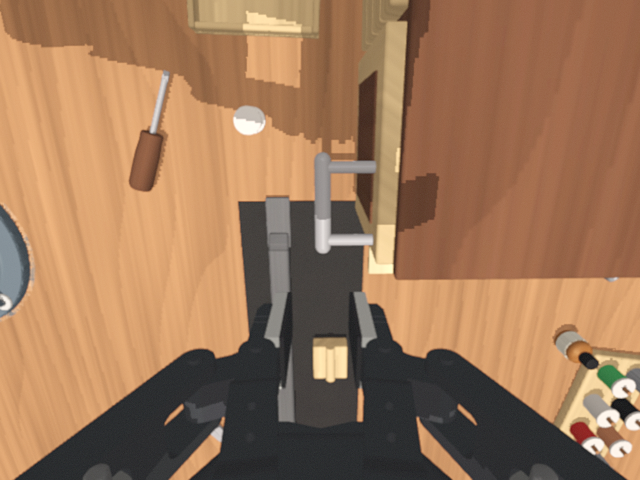

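```bash
python3 - <<'E'
from h import *
m,p,d=snap("wrist"); print(onz(m,[(323,154),(323,252),(323,203)],.174).round(4)); print(pts(m,d,[(323,200),(323,215),(355,167)]).round(3))
print("door face",onz(m,[(377,204)],.17))
E
```

```text
[[0.4722 0.132  0.174 ]
 [0.4723 0.0638 0.174 ]
 [0.4723 0.0994 0.174 ]]
[[0.472 0.102 0.177]
 [0.472 0.091 0.176]
 [0.493 0.124 0.175]]
door face [[0.50955259 0.0977657  0.17      ]]
```

```bash
python3 -m inch '[0,1.2,0,0,0,1.2,0,0,0,0,-3,0,0,0,-3,0,0,0,-2,0,0,0,0,0]'; python3 -m inch '[0,0,-1,0,0,0,-1,0,0,0,-1.3,0,0,0,0,0,0,0,0,0]'; python3 - <<'E'
from h import *
m,p,d=snap("wrist","w42")
E
```

```text
t: 77.9
tcp_pos: [0.4702, 0.097, 0.2053]
tool_rot: [0.707, 0.707, -0.001, -0.001]
force: [0.1, 0.5, 1.2]
finger_gap: 0.303
t: 78.53
tcp_pos: [0.4714, 0.0962, 0.1734]
tool_rot: [0.708, 0.707, -0.0, -0.0]
force: [-0.3, 0.2, 0.2]
finger_gap: 0.3
```

View pics/w42.png

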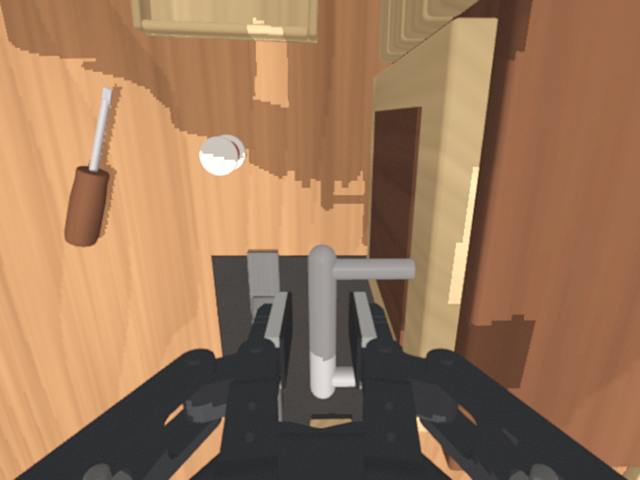

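```bash
python3 -m inch '[0,0,0,0,0,0,0,0,0,0,0,0,0,0,0,0]' 2 25; python3 - <<'E'
import numpy as np
prev=None
for k in range(0,21):
    f=.08*k; c,s=np.cos(f),np.sin(f); q=np.array([c*-49+s*-108, s*49+c*-108])/10
    if prev is not None: print(k,(q-prev).round(2))
    prev=q
E
```

```text
t: 79.08
tcp_pos: [0.4717, 0.0963, 0.1738]
tool_rot: [0.707, 0.707, 0.0, 0.0]
force: [0.6, -0.5, 2.6]
finger_gap: 0.113
1 [-0.85  0.43]
2 [-0.81  0.49]
3 [-0.77  0.56]
4 [-0.72  0.62]
5 [-0.67  0.67]
6 [-0.61  0.72]
7 [-0.55  0.77]
8 [-0.49  0.81]
9 [-0.43  0.85]
10 [-0.36  0.88]
11 [-0.28  0.9 ]
12 [-0.21  0.92]
13 [-0.14  0.94]
14 [-0.06  0.95]
15 [0.01 0.95]
16 [0.09 0.94]
17 [0.17 0.93]
18 [0.24 0.92]
19 [0.31 0.9 ]
20 [0.38 0.87]
```

```bash
python3 -m inch '[-0.85,0.43,0,-0.08,-0.81,0.49,0,-0.08,-0.77,0.56,0,-0.08,-0.72,0.62,0,-0.08,-0.67,0.67,0,-0.08,-0.61,0.72,0,-0.08,0,0,0,0]'; python3 - <<'E'
from h import *
s=manip.sense(); print(s["tcp_pos"],yaw(s)+np.pi/2,s["force"],s["ft_torque"])
m,p,d=snap("wrist","w43"); m,p,d=snap("scene"); cv2.imwrite("pics/s43.png",cv2.resize(p[120:310,310:540],None,fx=3.3,fy=3.1)[:,:,::-1])
E
```

```text
t: 79.95
tcp_pos: [0.4265, 0.1314, 0.1737]
tool_rot: [0.855, 0.519, -0.0, 0.0]
force: [-0.9, -0.7, 5.4]
finger_gap: 0.113
[0.42653252 0.13136216 0.17373239] 1.0916205461743518 [-0.91576623 -0.73649868  5.39961615] [-0.08383502  0.26302814 -0.01073709]
```

View pics/w43.png

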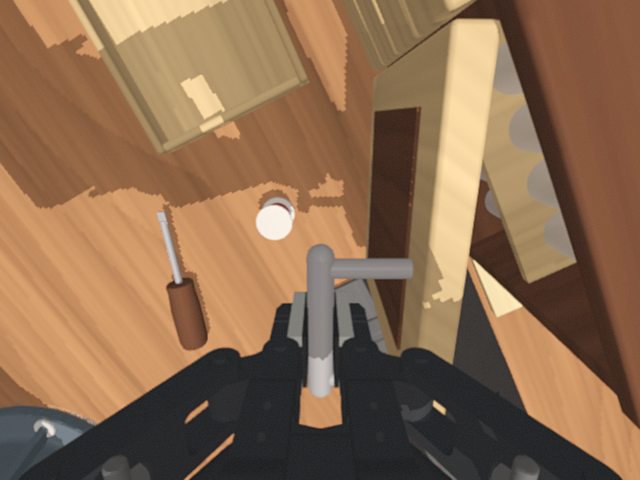

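The door follows the gripper, with low force. I continue the swing.

```bash
python3 -m inch '[-0.55,0.77,0,-0.08,-0.49,0.81,0,-0.08,-0.43,0.85,0,-0.08,-0.36,0.88,0,-0.08,-0.28,0.9,0,-0.08,-0.21,0.92,0,-0.08,-0.14,0.94,0,-0.08,0,0,0,0]';  python3 -m inch '[-0.06,0.95,0,-0.08,0.01,0.95,0,-0.08,0.09,0.94,0,-0.08,0.17,0.93,0,-0.08,0.24,0.92,0,-0.08,0.31,0.9,0,-0.08,0,0,0,0]'; python3 - <<'E'
from h import *
s=manip.sense(); print(s["tcp_pos"],yaw(s)+np.pi/2,s["force"],s["ft_torque"])
m,p,d=snap("wrist","w44"); m,p,d=snap("scene"); cv2.imwrite("pics/s44.png",cv2.resize(p[100:310,310:540],None,fx=3.3,fy=2.8)[:,:,::-1])
E
```

```text
t: 81.05
tcp_pos: [0.4014, 0.1921, 0.1737]
tool_rot: [0.965, 0.263, -0.001, -0.0]
force: [-2.7, 1.2, 8.3]
finger_gap: 0.115
t: 81.92
tcp_pos: [0.4085, 0.2486, 0.1737]
tool_rot: [1.0, 0.025, -0.002, -0.001]
force: [-3.8, 2.6, 9.2]
finger_gap: 0.115
[0.4085287  0.2485903  0.17369641] 0.05100034283733401 [-3.78404519  2.5554715   9.22707526] [0.47689657 0.74448064 0.11504018]
```

View pics/w44.png

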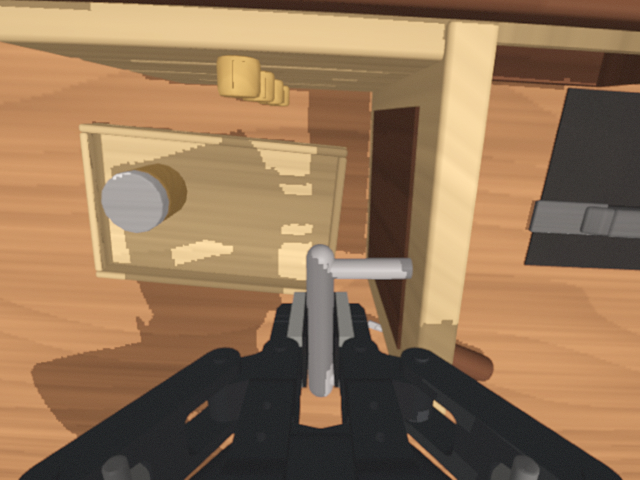

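View pics/s44.png

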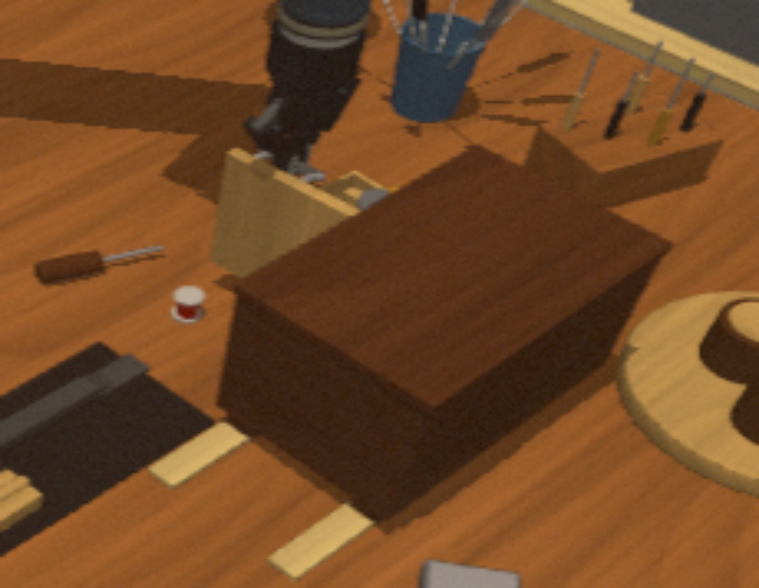

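```bash
python3 -m inch '[0.35,0.85,0,-0.08,0,0,0,0]'; python3 -m inch '[0,0,0,0,0,0,0,0,0,0,0,0]' 30; python3 -m inch '[0,0,1,0,0,0,2,0,0,0,3,0,0,0,4,0,0,0,4,0,-1,-3,0,0,-1,-4,0,0,0,-4,0,0,0,-4,0,0,0,-4,0,0,0,-4,0,0,0,-4,0,0,0,-4,0,0,0,-4,0,0,0,-4,0,0,0,-4,0,0,0,0,0,0]'; python3 - <<'E'
from h import *
s=manip.sense(); print(s["tcp_pos"],s["force"])
m,p,d=snap("top","t45"); 
ys,xs=np.mgrid[156:235:2,108:232:2]; P=pts(m,d,np.c_[xs.ravel(),ys.ravel()]); Q=P[(P[:,2]>.18)&(P[:,2]<.225)]
print("plane",np.linalg.lstsq(np.c_[Q[:,:2],np.ones(len(Q))],Q[:,2],rcond=None)[0],len(Q))
m,p,d=snap("scene","s45")
E
```

```text
t: 82.28
tcp_pos: [0.4122, 0.2572, 0.1737]
tool_rot: [1.0, -0.015, -0.002, -0.001]
force: [-4.9, 3.1, 8.3]
finger_gap: 0.115
t: 82.65
tcp_pos: [0.4137, 0.256, 0.1731]
tool_rot: [1.0, -0.015, -0.0, 0.0]
force: [0.7, -1.2, -0.6]
finger_gap: 0.3
t: 84.78
tcp_pos: [0.3939, -0.1764, 0.314]
tool_rot: [1.0, -0.017, 0.001, 0.001]
force: [-0.2, 0.6, 0.2]
finger_gap: 0.302
[ 0.3938768  -0.17635973  0.31404997] [-0.23226123  0.62229449  0.16083478]
plane [-0.00114261 -0.00094744  0.20264577] 2467
```

View pics/t45.png

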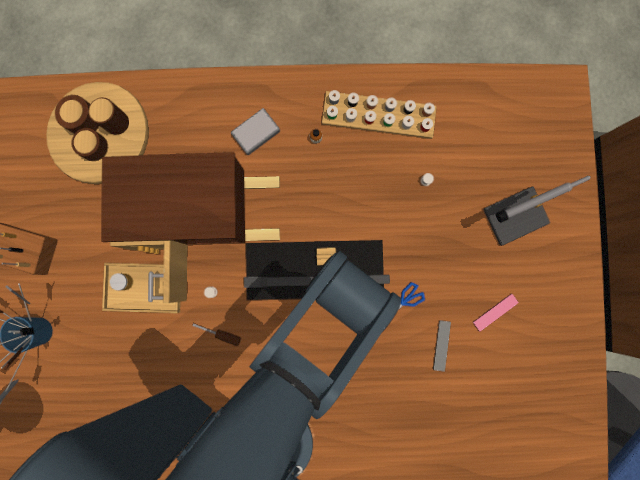

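View pics/s45.png

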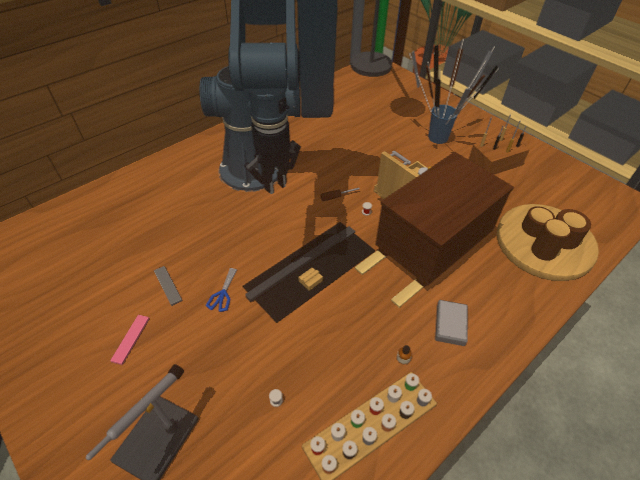

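```bash
python3 - <<'E'
from h import *
m,p,d=snap("top"); print("jar lid",pts(m,d,[(116,282),(119,282),(122,282),(119,279),(119,285)]).round(3))
hsv=cv2.cvtColor(p,cv2.COLOR_RGB2HSV); S,V=hsv[...,1].astype(int),hsv[...,2].astype(int)
w=((S<150)&(S>80)&(V>170)).astype(np.uint8); rep(m,"shim back",w,(244,170,290,195),.008); rep(m,"shim front",w,(244,226,290,241),.008)
cv2.imwrite("pics/t46.png",cv2.resize(p[230:320,90:200],None,fx=6,fy=6)[:,:,::-1])
E
```

```text
jar lid [[0.423 0.382 0.057]
 [0.423 0.376 0.053]
 [0.423 0.366 0.058]
 [0.431 0.376 0.052]
 [0.416 0.374 0.059]]
shim back [681.2  15. ] [90.2 29.5] 88.69 area 339.0 [[665.0, -30.0], [695.0, -30.0], [697.0, 60.0], [667.0, 60.0]]
shim front [540.6  14.1] [89.3 28.9] 88.74 area 339.0 [[525.0, -30.0], [554.0, -31.0], [556.0, 58.0], [527.0, 59.0]]
```

View pics/t46.png

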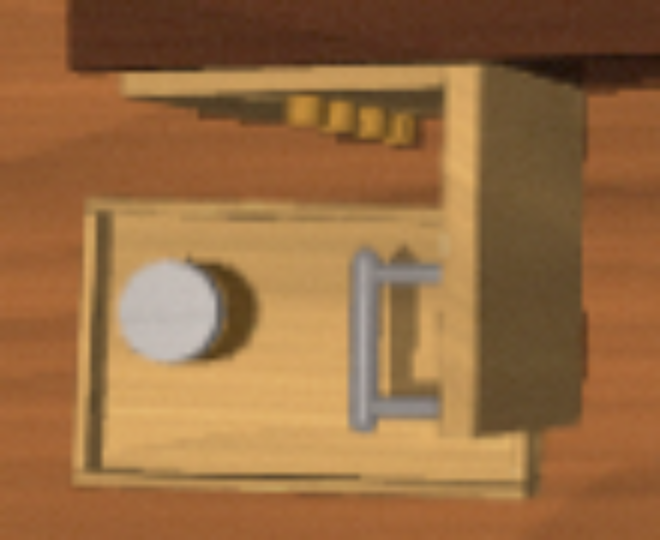

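The jar is upright in the tray, with its lid at 0.056 m. The door stands square to the front (about 1.6 rad), and the shims have not moved. I hand the job in.

```bash
python3 - <<'E'
from station import job
print(job.sign_off())
E
```

```text
the job is handed in; nothing more can be done
None
```

The job is done and handed in at about 85 s of the 210 s allowed. `sign_off` gives no verdict.

- **Jar:** the only jar present was put upright in the tray first. It was later about 2 cm from where I had set it down, but still upright inside the tray (lid height about 0.056 m).
- **Levelling:** I raised the cabinet with the bar over the block, slid one shim under each right-hand foot and took the bar out. The top plane now slopes about 0.001 rad, against about 0.03 at the start.
- **Door:** opened by its handle to about 1.6 rad, after the levelling.
- **Bar and block:** the bar lies flat and lengthwise on the mat, overhanging its ends by about 1 cm because it is longer than the mat. The block is on the mat beside it.
- **Other things on the bench:** the spools, scissors and look-alikes look unmoved in the last top view.

**Not exact:**
- The different camera estimates of where the back foot is differ by about 3 mm, so that shim may sit a few millimetres off the foot's centre.
- The cabinet shifted about 2 mm during levering.
- The front shim pushed up on the gripper with up to about 16 N just before I let it go, and it lay flat afterwards.

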